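# Dress the wear plate and sort specimens by weight

### The arm

A 6-joint arm with a two-finger parallel gripper is mounted at the origin on the work surface. World frame = base frame: x ahead of the robot, y to its left, z up, the work surface at z = 0. Lengths are in mm, angles in rad, forces in N, time in s.
With the tool pointing down it reaches from about 300 to 775 mm from the base axis. Payload 14.6 kg.
Tool frame: the origin (TCP) lies between the finger pads; the fingertips stand 11 mm ahead of it and the grasp point (between the pads) lies 8 mm behind it; z points along the fingers, y is the direction in which the jaws open and shut (so a half turn about z gives the same grasp; the last joint's range is limited). The gripper opens to 94 mm and grips with 3 to 60 N. Pads are 16 mm wide; open, the fingers measure 119 mm over their backs; the gripper's body (75 mm by 177 mm) begins 78 mm behind the grasp point.
Start: joints at [1.052, 0.3, 1.521, -0, 1.321, -0.067], TCP at [240.118, 494.806, 216.446] pointing down, gripper open.
Joint ranges: [-3.03, 3.03], [-0.79, 2.21], [0.23, 2.52], [-1.04, 4.18], [0, 3.07], [-2.55, 2.55]. Speed limits (rad/s): [2.22, 2.22, 2.57, 3.14, 3.14, 3.14].

### API

Orientations are given as [roll, pitch, yaw] about the fixed x, y, z axes, in that order (R = Rz(yaw) Ry(pitch) Rx(roll)).
In Python, from cell import * gives the robot as it stands.
- The arm moves only by the tool arm_command, never from a script. Its argument "deltas" is a list of rows, each an object with "xyz": the shift along the world's x, y, z in m, a list of three; "turn": the turn, a rotation vector about the world's x, y, z in rad, a list of three. A call has 1 to 12 rows; each row shifts and turns the commanded pose from where the row before left it; what a row does not reach is not made up. A row lasts 1/8 s, in which the tool goes at most 62.5 mm and 10.7 degrees, less where a joint would pass 70% of its speed; a pose out of reach is approached as far as the arm can. A call with a gripper value outside its range is refused whole. "gripper" is the closure, from 0 (fully open) to 1 (shut), set as the call begins (left out, the last holds). The fingers move at their own pace and stop on an object; "force" is the grip in N (left out, the last holds). Time passes only in rows, so rows that do not move let the fingers close. It gives the time, the measured TCP pose, the force and the opening at its end, in the units of the state.
- read_state(): the state, without advancing time (a new reading comes with each control period).
- camera(name): name is "scene" or "top" or "wrist"; returns a dict with "color" (400x640x3 uint8, red, green, blue), "fx", "fy", "cx", "cy" (pixels), "rvec" (rotation vector, rad) and "tvec" (3), from world to camera coordinates, as OpenCV has them; the wrist camera has in their place "mount" (4x4, takes a point from camera to tool coordinates, whose origin is the TCP and whose axes are the flange's). Camera axes: x right, y down, z forward; pixel columns grow to the right and rows downward; lengths in mm; the calibration is good to about 2 mm. A picture is of the moment at which its call begins: read the wrist's pose just before it. There is no depth.
- sign_off(): hands the job in, once; it reports no verdict.
The state is a dict: "clock": time; "joints": joint angles; "qd": joint speeds; "effort": joint torques, N m; "eef_pos": TCP position; "eef_rot": TCP orientation; "wrist_force": force on the tool from outside, world axes, zero at the start; "moment": the same for the moment, N m; "finger_gap": finger opening in mm.
Only numpy, scipy, OpenCV 4.12 (cv2) and the standard library are available. Lean on these libraries where they do the work, as an engineer would, in place of code of your own. Each camera call takes 0.05 s, during which the arm holds its last target.

### The job

First dress the tester's sprung wear plate: stroke the lapping block along it lengthwise from the orange end to the blue end, flat, with a steady gentle press that keeps the plate pushed about halfway down its travel and never bottoms it, then park the block on its green mat. Then compare each brass specimen with the steel reference on opposite pans of the balance, letting go to read it, and put the heavier-than-reference ones in the blue tray and the lighter ones in the orange tray. Finally return the reference upright to its yellow pad, leaving the other bench things alone.

Things in the scene. Friction and masses are not known exactly. Their poses are not given: they have to be found in the camera images.
- lap_block: lapping block: grey base 50 x 36 mm and 12 mm thick, with an orange upright grip rib on top 44 mm long (x), 18 mm wide (y), its top 40 mm above the underside; 200 g; origin at the centre of the underside, x along its length
- lap_mat: green fixed mat 110 x 80 x 4 mm, the block's parking place; origin at the centre of its underside, x along its length
- wear_plate (a joint): how far the sprung steel wear plate is pressed down, m, 0 (free) to 0.014 (bottomed); spring 800 N/m with 0.75 N preload, so about 6 N of total load (block's own 2 N included) sinks it 0.0065. The plate stays level
- plate_mid (a point): centre of the top face of the wear plate (180 x 64 mm, x is its length, 62 mm above the bench when free; it sinks with the plate) on the black wear tester; the orange post-block marks its -x end and the blue one its +x end (each 20 mm long, starting 92 mm from the centre, its top 12 mm below the free plate's top). Stroke: block centre from x = -55 mm to x = +55 mm in this frame, block's length along the plate
- reference: steel-coloured reference of the same shape and size as the specimens (octagon 34 mm across flats, 28 mm tall), 165 g; origin at the centre of its underside, x normal to a flat
- ref_pad: yellow round fixed pad, 64 mm diameter, 4 mm thick, the reference's parking place; origin at the centre of its underside
- balance: equal-arm balance, white fixed base 90 x 270 x 26 mm; origin at the centre of its underside, pans at y = +85 mm (left) and -85 mm (right) in its frame
- pan_left_top (a point): centre of the floor of the left pan (inside about 100 mm across, rim 8 mm above the floor), 66 mm above the bench when level, moves up and down 10 mm
- pan_right_top (a point): centre of the floor of the right pan, likewise
- pan_left (a joint): height of the left pan from level, m, -0.01 (down, heavier) to +0.01 (up); the pans are linked, one rises as the other sinks, and settle within about 1.5 s
- pan_right (a joint): height of the right pan from level, m, likewise; the opposite of pan_left
- tray_pass: blue fixed open tray 110 x 160 x 22 mm high outside (x, y, z), walls and floor 4 mm thick; origin at the centre of its underside. For the heavier specimens
- tray_reject: orange fixed open tray 110 x 160 x 22 mm high outside (x, y, z), walls and floor 4 mm thick; origin at the centre of its underside. For the lighter specimens
- disc_a: a loose brass-coloured octagonal specimen blank, 34 mm across flats, 28 mm tall, with a small dark dot on top; origin at the centre of its underside, z up, the x axis normal to a flat (so flats face every 45 degrees of yaw); it starts upright on the bench. It weighs clearly more or clearly less (at least 35 g) than the reference, about 110 to 230 g, and this cannot be seen. May be absent (None)
- disc_b: a loose brass-coloured octagonal specimen blank, 34 mm across flats, 28 mm tall, with a small dark dot on top; origin at the centre of its underside, z up, the x axis normal to a flat (so flats face every 45 degrees of yaw); it starts upright on the bench. It weighs clearly more or clearly less (at least 35 g) than the reference, about 110 to 230 g, and this cannot be seen. May be absent (None)
- disc_c: a loose brass-coloured octagonal specimen blank, 34 mm across flats, 28 mm tall, with a small dark dot on top; origin at the centre of its underside, z up, the x axis normal to a flat (so flats face every 45 degrees of yaw); it starts upright on the bench. It weighs clearly more or clearly less (at least 35 g) than the reference, about 110 to 230 g, and this cannot be seen. May be absent (None)
- disc_d: a loose brass-coloured octagonal specimen blank, 34 mm across flats, 28 mm tall, with a small dark dot on top; origin at the centre of its underside, z up, the x axis normal to a flat (so flats face every 45 degrees of yaw); it starts upright on the bench. It weighs clearly more or clearly less (at least 35 g) than the reference, about 110 to 230 g, and this cannot be seen. May be absent (None)
- vial: bystander, leave alone: amber bottle, 40 mm diameter, 80 mm tall
- spatula: bystander, leave alone: steel spatula 160 mm long lying flat
- petri: bystander, leave alone: shallow glass dish 80 mm across
- jar: bystander, leave alone: white jar 50 mm diameter, 60 mm tall
- pen: bystander, leave alone: blue pen 120 mm long lying flat
- brush: bystander, leave alone: brush 130 mm long lying flat
There are look-alikes about, which are no part of the job. Leave any purple look-alike of the disc_d alone. Of the things shaped like the reference, the steel one is meant.

How it is judged:
By the outcome, as a careful person would: the job done as asked, in the order asked, and still so for the second after the job is handed in, with the robot touching nothing.
Of disc_a, disc_b, disc_c, disc_d only 2 to 3 are there at a start; the rules pass over those that are not, and their reading is None.
At some moment in a run one of disc_a, disc_b, disc_c, disc_d, lap_block may be knocked a few centimetres aside while the robot is not near it.
Once in a run the grip may slacken for a moment while it holds something.
It also fails if it takes over 210 s, if anything falls off the work surface, if the arm or the gripper's body presses on something with over 40 N, if the wrist force passes 120 N, or if a joint passes its speed limit or range.

## Working session

There is one attempt and no reset: what is moved stays moved. The work goes in short steps, Python scripts to look and compute and a tool call to move; the robot and the scene stay as the last step left them, time stands still between calls to the robot, and variables do not carry over. Pictures are saved under pics/ and viewed, and the job is handed in when it is done.

Besides the shell and the picture viewer there is one more tool, called after "Request:" by a JSON object that holds its "method" and its "body". arm_command: Moves the arm, as the interface text tells. Its arguments: {"type":"object","properties":{"deltas":{"type":"array","items":{"type":"object","properties":{"xyz":{"type":"array","items":{"type":"number"}},"turn":{"type":"array","items":{"type":"number"}}}}},"gripper":{"type":"number"},"force":{"type":"number"}},"required":["deltas"]}

```bash
ls; mkdir -p pics
python3 - <<'E'
from cell import *
import cv2
print(read_state())
for n in ["scene","top","wrist"]:
    c=camera(n); cv2.imwrite(f"pics/{n}0.png",c["color"][:,:,::-1]); print(n,{k:v for k,v in c.items() if k!="color"})
E
```

```text
pics
{'clock': 0.0, 'joints': array([ 1.05240783e+00,  3.00421253e-01,  1.52156053e+00,  1.35109876e-05,
        1.32071451e+00, -6.66167497e-02]), 'qd': array([-3.35455147e-04,  5.26309917e-04,  4.09953580e-04,  8.52708511e-04,
       -8.13323916e-05,  1.61731033e-03]), 'effort': array([ 1.50353237e-03, -5.31818891e+01, -3.52721822e+01,  7.08759623e-02,
        2.45482719e-02, -1.26938030e-04]), 'eef_pos': array([239.99416887, 494.60391433, 215.92236443]), 'eef_rot': array([-3.14049234e+00, -8.65243395e-05,  2.68981751e+00]), 'wrist_force': array([ 0.52392785, -0.30767201,  0.64117623]), 'moment': array([ 0.00388132, -0.02907493, -0.0451051 ]), 'finger_gap': 93.8566088716159}
scene {'fx': 470.6157956589202, 'fy': 470.6157956589202, 'cx': 325.7096106353856, 'cy': 207.82727728117356, 'rvec': array([ 2.03102555,  1.07233478, -0.51970344]), 'tvec': array([-351.66316587, -215.54872241, 1641.75226129])}
top {'fx': 389.2041592616082, 'fy': 389.2041592616082, 'cx': 321.47918651783937, 'cy': 197.48865692436695, 'rvec': array([ 2.13788472, -2.13533015,  0.17038685]), 'tvec': array([ 19.99946125, 585.9639356 , 765.55339354])}
wrist {'fx': 342.15108171306815, 'fy': 342.15108171306815, 'cx': 319.53010389959627, 'cy': 200.98926174840759, 'mount': array([[ 7.35279952e-04, -9.65572714e-01, -2.60132261e-01,
         7.55092582e+01],
       [ 9.99999427e-01,  5.07620852e-04,  9.42346350e-04,
         6.25159052e-01],
       [-7.77855363e-04, -2.60132805e-01,  9.65572534e-01,
        -1.67998561e+02],
       [ 0.00000000e+00,  0.00000000e+00,  0.00000000e+00,
         1.00000000e+00]])}
```

View pics/top0.png

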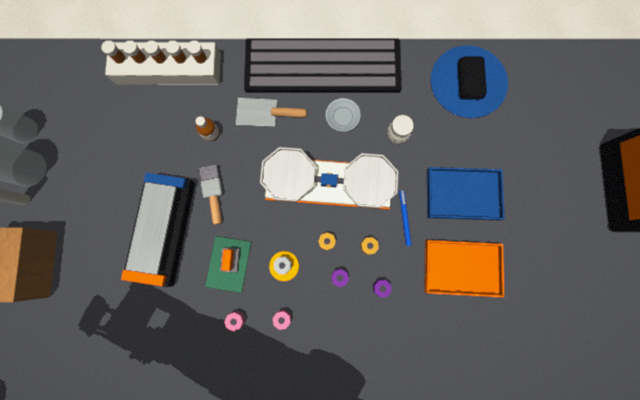

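View pics/scene0.png

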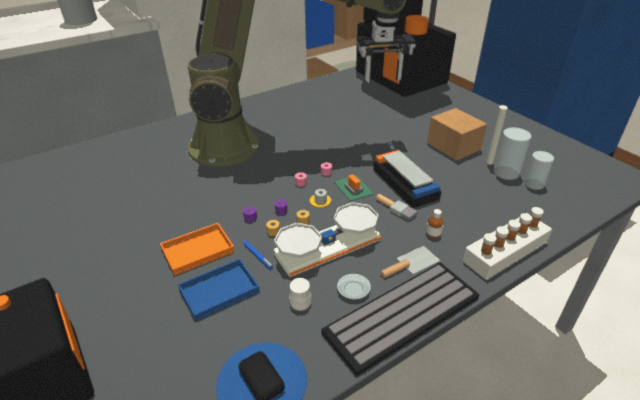

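View pics/wrist0.png

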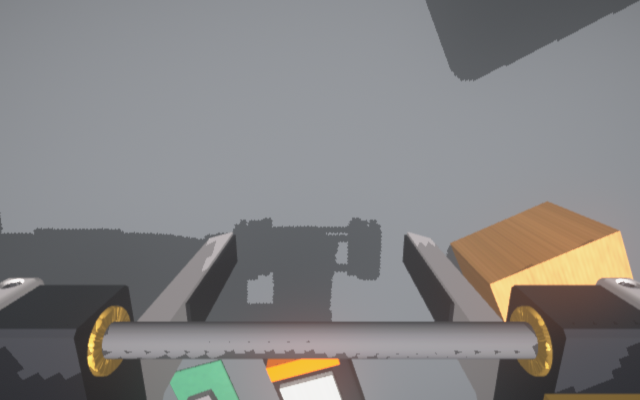

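```bash
cat > h.py <<'E'
from cell import *
import cv2, numpy as np
from scipy.spatial.transform import Rotation as Ro
def cam(n):
    s=read_state(); c=camera(n)
    K=np.array([[c["fx"],0,c["cx"]],[0,c["fy"],c["cy"]],[0,0,1.]])
    if n=="wrist":
        T=np.eye(4); T[:3,:3]=Ro.from_euler("xyz",s["eef_rot"]).as_matrix(); T[:3,3]=s["eef_pos"]
        M=np.linalg.inv(T@c["mount"]); R=M[:3,:3]; t=M[:3,3]
    else:
        R=cv2.Rodrigues(np.array(c["rvec"]))[0]; t=np.array(c["tvec"])
    return dict(im=c["color"][:,:,::-1].copy(),K=K,R=R,t=t,s=s)
def ray(c,uv):
    d=c["R"].T@np.linalg.solve(c["K"],[uv[0],uv[1],1.]); o=-c["R"].T@c["t"]; return o,d
def atz(c,uv,z):
    o,d=ray(c,uv); return (o+d*(z-o[2])/d[2]).round(1)
def tri(l):
    A=0;b=0
    for c,uv in l:
        o,d=ray(c,uv); d=d/np.linalg.norm(d); P=np.eye(3)-np.outer(d,d); A=A+P; b=b+P@o
    return np.linalg.solve(A,b).round(1)
def proj(c,p):
    q=c["K"]@(c["R"]@np.array(p,float)+c["t"]); return (q[:2]/q[2]).round(1)
def save(c,name,box=None,k=1):
    im=c["im"]
    if box: im=im[box[1]:box[3],box[0]:box[2]]
    cv2.imwrite(f"pics/{name}.png",cv2.resize(im,None,fx=k,fy=k,interpolation=cv2.INTER_CUBIC))
def st():
    s=read_state(); print(round(s["clock"],2),s["eef_pos"].round(1),s["eef_rot"].round(4),"F",s["wrist_force"].round(2),"gap",round(s["finger_gap"],1))
E
python3 - <<'E'
from h import *
t=cam("top"); save(t,"top1",(100,130,420,340),2.5)
s=cam("scene"); save(s,"sc1",(150,130,450,300),2.6)
for n,uv,z in [("brass1",(327,241),28),("brass2",(370,245),28),("ref",(282,266),32),("lap",(230,260),40),("mat",(229,264),4),("plate",(154,230),62),("panL",(290,175),66),("panR",(371,181),66),("blue",(466,194),4),("or",(465,268),4),("pink1",(234,322),28),("pur",(340,278),28)]:
    print(n,atz(t,uv,z))
E
```

```text
brass1 [496.5   9.   28. ]
brass2 [488.3 -81.1  28. ]
ref [444.7 102.2  32. ]
lap [456.8 208.5  40. ]
mat [448.4 218.7   4. ]
plate [516.5 359.6  62. ]
panL [629.8  85.6  66. ]
panR [617.3 -81.   66. ]
blue [ 601.1 -297.6    4. ]
or [ 440.6 -286.1    4. ]
pink1 [332.3 198.3  28. ]
pur [420.3 -17.8  28. ]
```

View pics/top1.png

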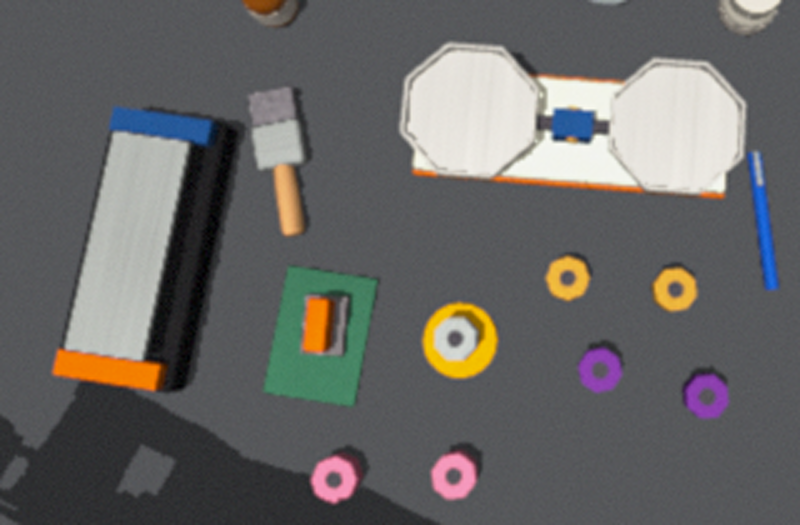

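View pics/sc1.png

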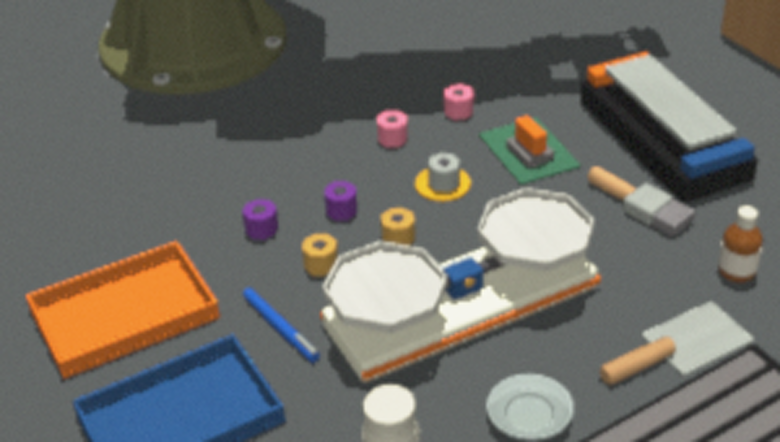

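Run:
```python
from h import *
t=cam("top"); save(t,"top_pl",(110,165,260,295),5)
s=cam("scene"); save(s,"sc_pl",(330,140,450,215),6)
```

```text
(no output)
```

View pics/top_pl.png

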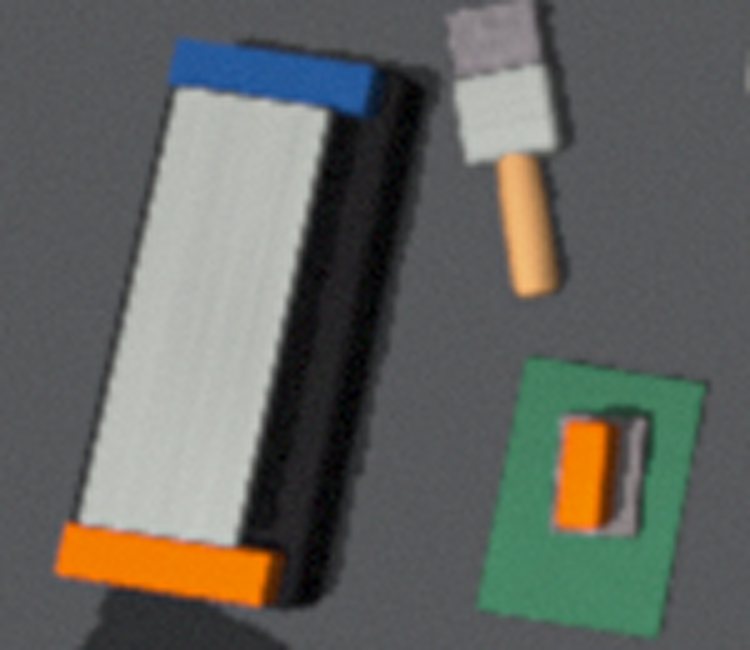

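View pics/sc_pl.png

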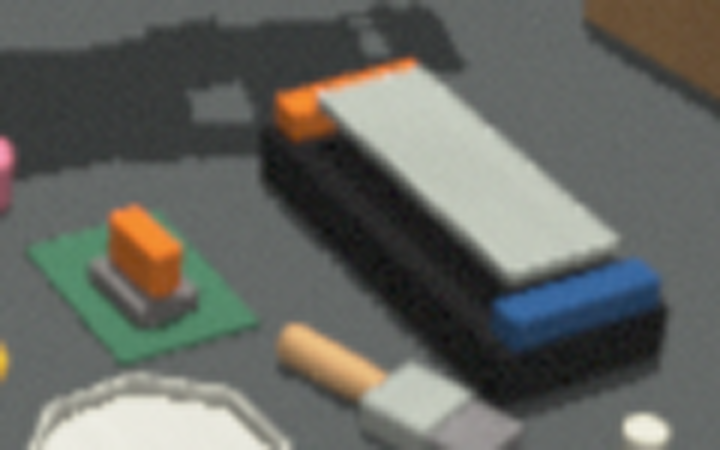

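Run:
```python
from h import *
t=cam("top"); s=cam("scene")
T=lambda x,y:(t,(110-.4+x/5,165-.4+y/5)); S=lambda x,y:(s,(330-.42+x/6,140-.42+y/6))
L={}
for n,a,b in [("blue+",(172,88),(616,238)),("blue-",(330,108),(510,280)),("or-",(241,547),(318,95)),("or+",(79,525),(418,68)),
 ("mat_far-",(706,382),(125,362)),("mat_far+",(530,357),(258,320)),("mat_near-",(660,636),(28,250))]:
    p=tri([T(*a),S(*b)]); L[n]=p; print(n,p, proj(t,p)-T(*a)[1])
c=sum(L[k] for k in ("blue+","blue-","or-","or+"))/4; d=L["blue+"]+L["blue-"]-L["or-"]-L["or+"]
print(c, np.arctan2(d[1],d[0]),np.hypot(*d[:2])/2)
# at known z
q=[atz(*T(*a),62) for a in [(172,88),(330,108),(241,547),(79,525)]];q=np.array(q);d=q[0]+q[1]-q[2]-q[3]
print(q.mean(0),np.arctan2(d[1],d[0]))
q=np.array([atz(*T(*a),44) for a in [(565,422),(612,420),(605,530),(556,528)]]);d=q[0]+q[1]-q[2]-q[3]
print("rib",q.mean(0),np.arctan2(d[1],d[0]),d/2)
q=np.array([atz(*T(*a),4) for a in [(530,357),(706,382),(660,636),(480,609)]]);d=q[0]+q[1]-q[2]-q[3]
print("mat",q.mean(0),np.arctan2(d[1],d[0]),d/2)
```

```text
blue+ [614.3 385.7  61.9] [0.7 0.4]
blue- [607.2 322.3  57.9] [0.3 0.2]
or- [429.6 347.9  60.1] [-0.6 -0.3]
or+ [437.4 412.4  58.6] [0.2 0.1]
mat_far- [497.8 174.2   2.8] [-0.2 -0.1]
mat_far+ [508.2 250.5   3.1] [0. 0.]
mat_near- [390.5 191.    1.1] [-0.3 -0.2]
[522.125 367.075  59.625] -0.14647512665381696 179.16859378808553
[522.175 366.4    62.   ] -0.13538955427375227
rib [457.7   214.775  44.   ] -0.03324462793765692 [43.6  -1.45  0.  ]
mat [449.375 220.025   4.   ] -0.15170066208346003 [106.95 -16.35   0.  ]
```

Request:
{"method": "arm_command", "body": {"deltas": [{"xyz":[0.031,-0.04,0],"turn":[0,0,0.06]},{"xyz":[0.031,-0.04,0],"turn":[0,0,0.06]},{"xyz":[0.031,-0.04,0],"turn":[0,0,0.06]},{"xyz":[0.031,-0.04,0],"turn":[0,0,0.06]},{"xyz":[0.031,-0.04,0],"turn":[0,0,0.06]},{"xyz":[0.031,-0.04,0],"turn":[0,0,0.06]},{"xyz":[0.031,-0.04,0],"turn":[0,0,0.06]},{"xyz":[0,0,0],"turn":[0,0,0]},{"xyz":[0,0,0],"turn":[0,0,0]}], "gripper": 0, "force": 25}}

```text
clock: 1.58
eef_pos: [456.9, 215.1, 216.4]
eef_rot: [3.141, -0.0, 3.109]
wrist_force: [-0.3, -0.9, 0.2]
finger_gap: 93.9
```

Run:
```python
from h import *
st(); w=cam("wrist"); save(w,"w1")
```

```text
1.57 [456.9 215.1 216.4] [ 3.1415e+00 -3.0000e-04  3.1089e+00] F [-0.27 -0.91  0.21] gap 93.9
```

View pics/w1.png

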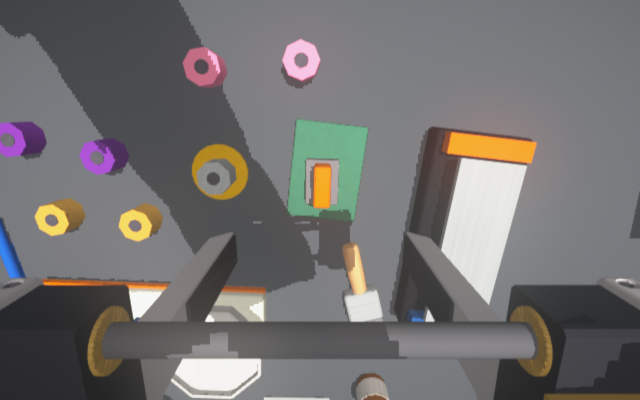

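Run:
```python
from h import *
w=cam("wrist"); save(w,"w1c",(270,110,380,230),6)
w["im"]=w["im"]; save(w,"w1d",(120,30,330,240),3)
```

```text
(no output)
```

View pics/w1c.png

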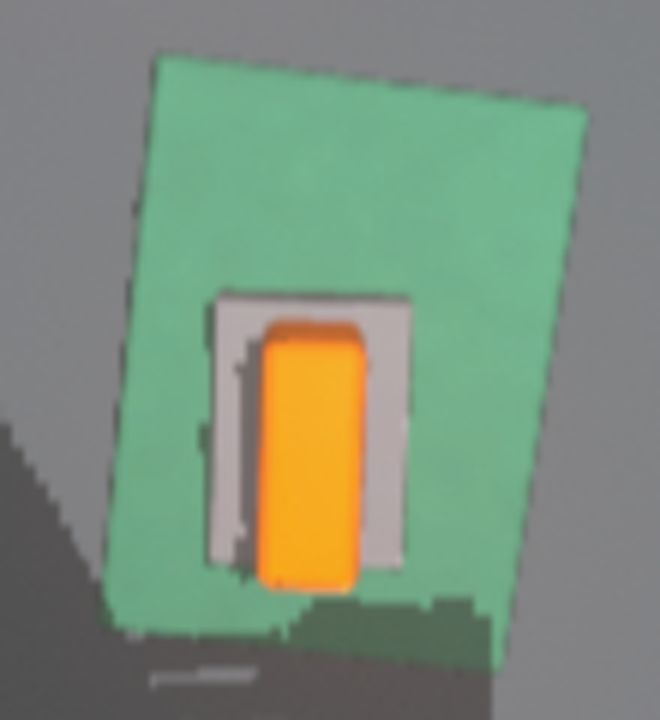

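Run:
```python
from h import *
w=cam("wrist"); t=cam("top")
W=lambda x,y:(w,(270-.42+x/6,110-.42+y/6)); T=lambda x,y:(t,(110-.4+x/5,165-.4+y/5))
def q(P,z):
    q=np.array([atz(*W(*a),z) for a in P]);d=q[2]+q[3]-q[0]-q[1]
    print(q.mean(0),np.arctan2(d[1],d[0]),np.hypot(*d[:2])/2)
q([(265,340),(365,340),(358,592),(257,586)],44)
q([(218,297),(411,298),(402,570),(210,565)],16)
q([(160,58),(588,108),(500,668),(105,625)],4)
print(tri([W(312,465),T(584.5,475)]))
# plate from wrist: orange-end corners
```

```text
[458.825 218.425  44.   ] -0.0564566652846598 43.41917779046492
[459.25  218.425  16.   ] -0.06044216175802735 50.492202368286534
[450.475 223.9     4.   ] -0.14996827509499633 107.75951234113857
[458.8 217.5  37.5]
```

Request:
{"method": "arm_command", "body": {"deltas": [{"xyz":[0.001,0.001,-0.04],"turn":[0,0,-0.025]},{"xyz":[0.001,0.001,-0.04],"turn":[0,0,0]},{"xyz":[0,0,-0.03],"turn":[0,0,0]},{"xyz":[0,0,0],"turn":[0,0,0]},{"xyz":[0,0,0],"turn":[0,0,0]}]}}

```text
clock: 2.4
eef_pos: [459.5, 217.3, 107.8]
eef_rot: [3.141, 0.001, 3.085]
wrist_force: [-0.2, -0.5, 0.5]
finger_gap: 94.2
```

Run:
```python
from h import *
st(); w=cam("wrist"); save(w,"w2",(220,110,440,270),3.6)
```

```text
2.4 [459.5 217.3 107.8] [3.1409e+00 1.5000e-03 3.0853e+00] F [-0.2  -0.48  0.5 ] gap 94.2
```

View pics/w2.png

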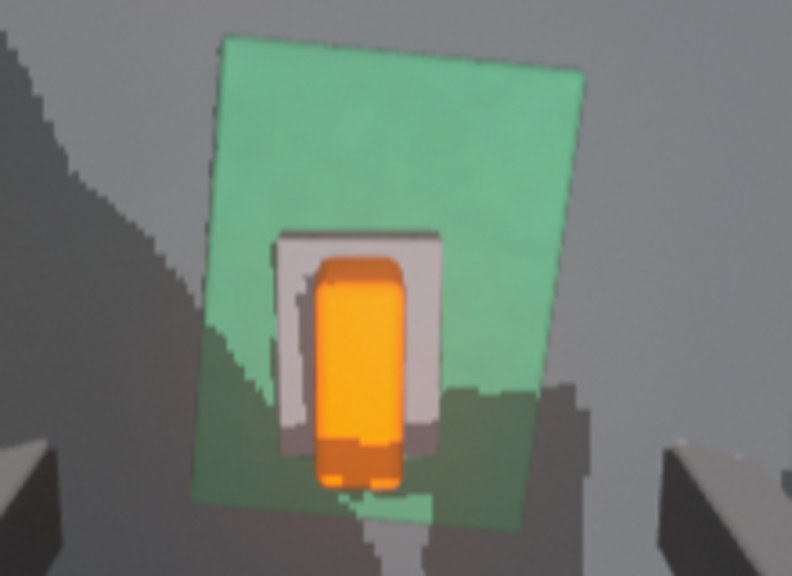

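Run:
```python
from h import *
w=cam("wrist")
W=lambda x,y:(w,(220-.36+x/3.6,110-.36+y/3.6))
for z in (38,41,44,47):
    q=np.array([atz(*W(*a),z) for a in [(317,282),(404,282),(403,488),(318,487)]]);d=q[2]+q[3]-q[0]-q[1]
    print(z,q.mean(0),np.arctan2(d[1],d[0]),np.hypot(*d[:2])/2)
```

```text
38 [461.   218.25  38.  ] -0.05727673276299907 43.67161549565112
41 [460.05 218.3   41.  ] -0.05562700691553069 43.16676962664686
44 [459.05  218.325  44.   ] -0.05523786799352321 42.564921003098284
47 [458.1 218.4  47. ] -0.05470726183969473 42.06292904684599
```

Request:
{"method": "arm_command", "body": {"deltas": [{"xyz":[-0.0005,0.001,-0.035],"turn":[0,0,0]},{"xyz":[0,0,-0.027],"turn":[0,0,0]},{"xyz":[0,0,-0.014],"turn":[0,0,0]},{"xyz":[0,0,0],"turn":[0,0,0]},{"xyz":[0,0,0],"turn":[0,0,0]}]}}

```text
clock: 3.12
eef_pos: [459.3, 218.1, 31.6]
eef_rot: [3.141, 0.002, 3.085]
wrist_force: [0.2, -0.0, 0.3]
finger_gap: 93.9
```

Request:
{"method": "arm_command", "body": {"deltas": [{"xyz":[0,0,0],"turn":[0,0,0]},{"xyz":[0,0,0],"turn":[0,0,0]},{"xyz":[0,0,0],"turn":[0,0,0]},{"xyz":[0,0,0],"turn":[0,0,0]},{"xyz":[0,0,0],"turn":[0,0,0]},{"xyz":[0,0,0],"turn":[0,0,0]}], "gripper": 1, "force": 40}}

```text
clock: 3.88
eef_pos: [458.6, 217.8, 30.4]
eef_rot: [-3.142, -0.0, 3.085]
wrist_force: [-0.6, 0.7, -0.3]
finger_gap: 37.5
```

Request:
{"method": "arm_command", "body": {"deltas": [{"xyz":[0,0,0],"turn":[0,0,0]},{"xyz":[0,0,0],"turn":[0,0,0]},{"xyz":[0,0,0],"turn":[0,0,0]},{"xyz":[0,0,0],"turn":[0,0,0]}]}}

```text
clock: 4.38
eef_pos: [458.6, 217.8, 30.4]
eef_rot: [-3.142, -0.0, 3.085]
wrist_force: [-0.7, -1.2, -0.3]
finger_gap: 17.7
```

Request:
{"method": "arm_command", "body": {"deltas": [{"xyz":[0,0,0.03],"turn":[0,0,0]},{"xyz":[0,0,0.045],"turn":[0,0,0]},{"xyz":[0,0,0.045],"turn":[0,0,0]},{"xyz":[0.0,0.05,0.045],"turn":[0,0,-0.04]},{"xyz":[0.0,0.05,0.02],"turn":[0,0,-0.04]},{"xyz":[0.0,0.05,0],"turn":[0,0,0]},{"xyz":[0,0,0],"turn":[0,0,0]},{"xyz":[0,0,0],"turn":[0,0,0]}]}}

```text
clock: 5.38
eef_pos: [458.4, 363.8, 211.7]
eef_rot: [-3.141, -0.001, 3.005]
wrist_force: [0.4, -0.5, -2.1]
finger_gap: 17.7
```

Run:
```python
from h import *
st(); w=cam("wrist"); save(w,"w3"); save(w,"w3c",(240,60,440,300),3); np.save("w3.npy",np.r_[w["s"]["eef_pos"],w["s"]["eef_rot"]])
t=cam("top"); save(t,"t3",(100,130,420,340),2.5)
```

```text
5.38 [458.4 363.8 211.7] [-3.1406e+00 -8.0000e-04  3.0051e+00] F [ 0.4  -0.49 -2.12] gap 17.7
```

View pics/w3.png

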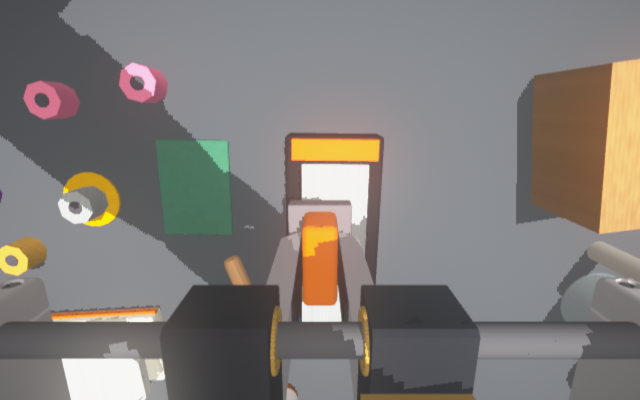

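View pics/w3c.png

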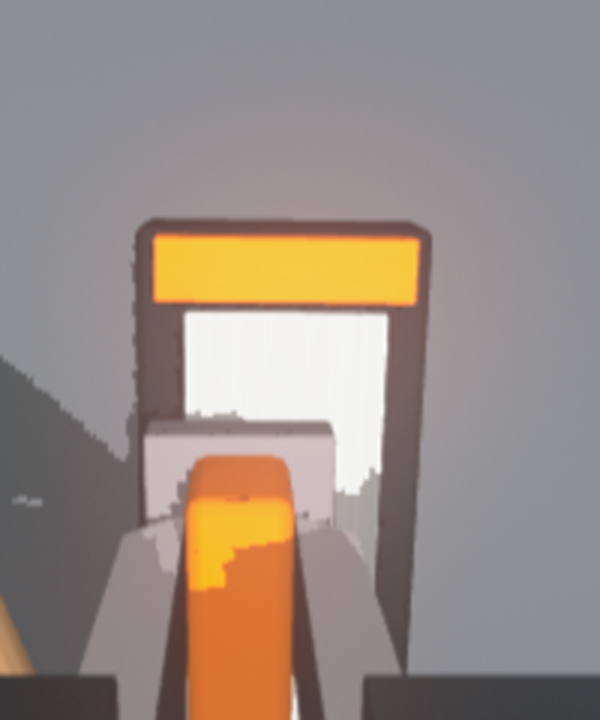

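Run:
```python
from h import *
w=cam("wrist"); 
W=lambda x,y:(w,(240-.33+x/3,60-.33+y/3))
a,b=atz(*W(184,312),62),atz(*W(388,314),62); e=b-a
print(a,b,np.linalg.norm(e),"yaw",np.arctan2(-e[0],e[1]))
c=atz(*W(376,590),62); print("right edge dir",np.arctan2(*(c-b)[[1,0]]))
m=(a+b)/2
for y in (-.14,-.15,-.16): print(y, m+90*np.array([np.cos(y),np.sin(y),0]))
o=[atz(*W(*p),50) for p in [(153,236),(420,237),(416,305),(154,302)]]; print(o, np.mean(o,0)); e=o[1]-o[0]+o[2]-o[3]; print(np.arctan2(-e[0],e[1]))
m=np.mean(o,0)
for y in (-.14,-.15,-.16): print(y, m+102*np.array([np.cos(y),np.sin(y),0]))
# block in tool
T=Ro.from_euler("xyz",w["s"]["eef_rot"]); 
for p in [(145,435),(334,435)]:
    print(T.inv().apply(atz(*W(*p),w["s"]["eef_pos"][2]-14.4)-w["s"]["eef_pos"]))
```

```text
[431.  350.5  62. ] [440.3 413.4  62. ] 63.58380296899516 yaw -0.14679025398467685
right edge dir -0.1420487306230219
-0.14 [524.76943966 369.39111968  62.        ]
-0.15 [524.63939701 368.50056808  62.        ]
-0.16 [524.5004555 367.6113614  62.       ]
[array([407.4, 343.5,  50. ]), array([419.3, 427.4,  50. ]), array([440.7, 424.2,  50. ]), array([428.2, 340.5,  50. ])] [423.9 383.9  50. ]
-0.14456905893316835
-0.14 [524.90203161 369.66660231  50.        ]
-0.15 [524.75464995 368.65731049  50.        ]
-0.16 [524.5971829  367.64954293  50.        ]
[ 23.97181902 -16.67348588  14.42839309]
[24.0530462  18.14508929 14.41338439]
```

Request:
{"method": "arm_command", "body": {"deltas": [{"xyz":[0.0045,0.007,-0.03],"turn":[0,0,-0.01]},{"xyz":[0.004,0.0065,-0.04],"turn":[0,0,0]},{"xyz":[0,0,-0.03],"turn":[0,0,0]},{"xyz":[0,0,-0.012],"turn":[0,0,0]},{"xyz":[0,0,0],"turn":[0,0,0]},{"xyz":[0,0,0],"turn":[0,0,0]},{"xyz":[0,0,0],"turn":[0,0,0]}]}}

```text
clock: 6.4
eef_pos: [467.5, 378.0, 101.4]
eef_rot: [3.14, 0.001, 2.995]
wrist_force: [0.8, 0.4, -2.2]
finger_gap: 17.7
```

Run:
```python
from h import *
st(); w=cam("wrist"); save(w,"w4",(160,60,480,300),2.4); t=cam("scene"); save(t,"s4",(330,80,470,215),5)
```

```text
6.4 [467.5 378.  101.4] [3.1403e+00 1.3000e-03 2.9947e+00] F [ 0.78  0.38 -2.23] gap 17.7
```

View pics/w4.png

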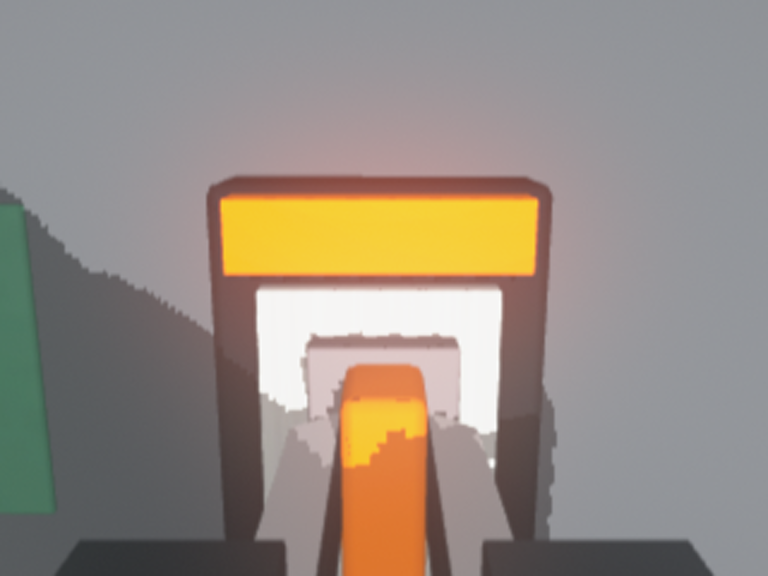

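View pics/s4.png

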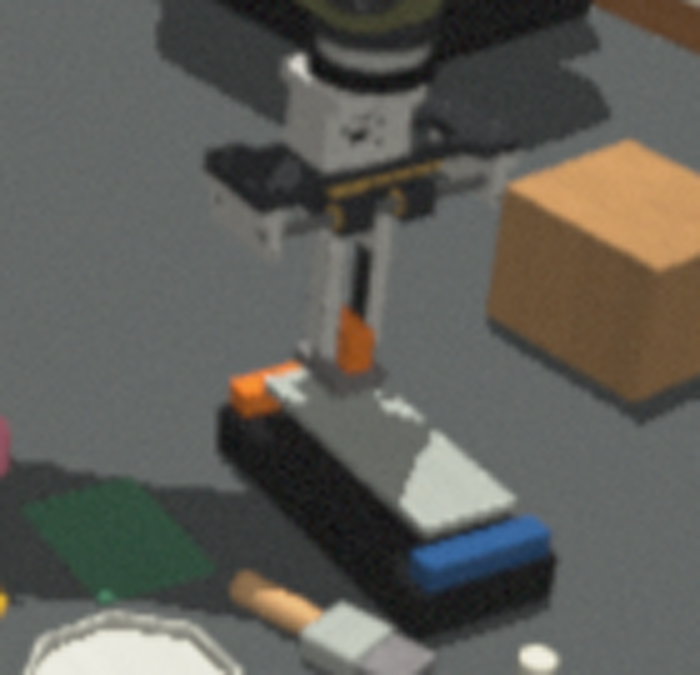

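Request:
{"method": "arm_command", "body": {"deltas": [{"xyz":[0,-0.0005,-0.006],"turn":[0,0,0]},{"xyz":[0,0,-0.006],"turn":[0,0,0]},{"xyz":[0,0,-0.002],"turn":[0,0,0]},{"xyz":[0,0,-0.001],"turn":[0,0,0]},{"xyz":[0,0,0],"turn":[0,0,0]},{"xyz":[0,0,0],"turn":[0,0,0]}]}}

```text
clock: 7.25
eef_pos: [467.1, 377.3, 85.4]
eef_rot: [3.141, 0.0, 2.995]
wrist_force: [-1.9, -0.3, 1.9]
finger_gap: 17.9
```

Request:
{"method": "arm_command", "body": {"deltas": [{"xyz":[0,0,-0.002],"turn":[0,0,0]},{"xyz":[0,0,-0.001],"turn":[0,0,0]},{"xyz":[0,0,0],"turn":[0,0,0]},{"xyz":[0,0,0],"turn":[0,0,0]}]}}

```text
clock: 7.75
eef_pos: [467.2, 377.4, 82.4]
eef_rot: [3.141, 0.0, 2.995]
wrist_force: [-1.1, -0.2, 3.6]
finger_gap: 18.0
```

Run:
```python
from h import *
F=[]
for i in range(4):
    cam("wrist"); s=read_state(); F.append(np.r_[s["wrist_force"],s["moment"]])
print(np.mean(F,0).round(3),np.std(F,0).round(3)); st()
```

```text
[-0.598  0.072  3.616 -0.013  0.124  0.017] [0.31  0.475 0.461 0.031 0.03  0.007]
7.95 [467.2 377.4  82.4] [3.1413e+00 3.0000e-04 2.9948e+00] F [-0.42  0.47  3.37] gap 17.7
```

Request:
{"method": "arm_command", "body": {"deltas": [{"xyz":[0.00495,-0.00073,-0.0005]},{"xyz":[0.00495,-0.00073,0]},{"xyz":[0.00495,-0.00073,0]},{"xyz":[0.00495,-0.00073,0]},{"xyz":[0.00495,-0.00073,0]},{"xyz":[0.00495,-0.00073,0]}]}}

```text
validation failed for argument at $.de...
```

Request:
{"method": "arm_command", "body": {"deltas": [{"xyz":[0.00495,-0.00073,0]},{"xyz":[0.00495,-0.00073,0]},{"xyz":[0.00495,-0.00073,0]},{"xyz":[0.00495,-0.00073,0]},{"xyz":[0.00495,-0.00073,0]},{"xyz":[0.00495,-0.00073,0]}]}}

```text
validation failed for argument at $.de...
```

Turn is required in each row.

Request:
{"method": "arm_command", "body": {"deltas": [{"xyz":[0.00495,-0.00073,-0.0005],"turn":[0,0,0]},{"xyz":[0.00495,-0.00073,0],"turn":[0,0,0]},{"xyz":[0.00495,-0.00073,0],"turn":[0,0,0]},{"xyz":[0.00495,-0.00073,0],"turn":[0,0,0]},{"xyz":[0.00495,-0.00073,0],"turn":[0,0,0]},{"xyz":[0.00495,-0.00073,0],"turn":[0,0,0]}]}}

```text
clock: 8.7
eef_pos: [497.2, 372.8, 81.7]
eef_rot: [-3.142, -0.0, 2.995]
wrist_force: [-3.4, 0.2, 4.9]
finger_gap: 17.3
```

Request:
{"method": "arm_command", "body": {"deltas": [{"xyz":[0.00495,-0.00073,0],"turn":[0,0,0]},{"xyz":[0.00495,-0.00073,0],"turn":[0,0,0]},{"xyz":[0.00495,-0.00073,0],"turn":[0,0,0]},{"xyz":[0.00495,-0.00073,0],"turn":[0,0,0]},{"xyz":[0.00495,-0.00073,0],"turn":[0,0,0]},{"xyz":[0.00495,-0.00073,0],"turn":[0,0,0]},{"xyz":[0.00495,-0.00073,0],"turn":[0,0,0]},{"xyz":[0.00495,-0.00073,0],"turn":[0,0,0]}]}}

```text
clock: 9.7
eef_pos: [536.7, 367.0, 81.7]
eef_rot: [-3.142, -0.0, 2.995]
wrist_force: [-2.7, 0.3, 5.0]
finger_gap: 17.7
```

Request:
{"method": "arm_command", "body": {"deltas": [{"xyz":[0.00495,-0.00073,0],"turn":[0,0,0]},{"xyz":[0.00495,-0.00073,0],"turn":[0,0,0]},{"xyz":[0.00495,-0.00073,0],"turn":[0,0,0]},{"xyz":[0.00495,-0.00073,0],"turn":[0,0,0]},{"xyz":[0.00495,-0.00073,0],"turn":[0,0,0]},{"xyz":[0.00495,-0.00073,0],"turn":[0,0,0]},{"xyz":[0.00495,-0.00073,0],"turn":[0,0,0]},{"xyz":[0.00495,-0.00073,0],"turn":[0,0,0]},{"xyz":[0.00495,-0.00073,0],"turn":[0,0,0]},{"xyz":[0,0,0],"turn":[0,0,0]}]}}

```text
clock: 10.95
eef_pos: [581.7, 360.3, 81.9]
eef_rot: [3.141, 0.001, 2.994]
wrist_force: [1.0, -1.3, 4.1]
finger_gap: 18.0
```

Run:
```python
from h import *
st(); w=cam("wrist"); save(w,"w5",(160,60,480,300),2.4); t=cam("scene"); save(t,"s5",(330,80,470,215),5)
t=cam("top"); save(t,"t5",(100,130,420,340),2.5)
```

```text
10.95 [581.7 360.3  81.9] [3.1413e+00 1.2000e-03 2.9945e+00] F [ 0.98 -1.27  4.09] gap 18.0
```

View pics/s5.png

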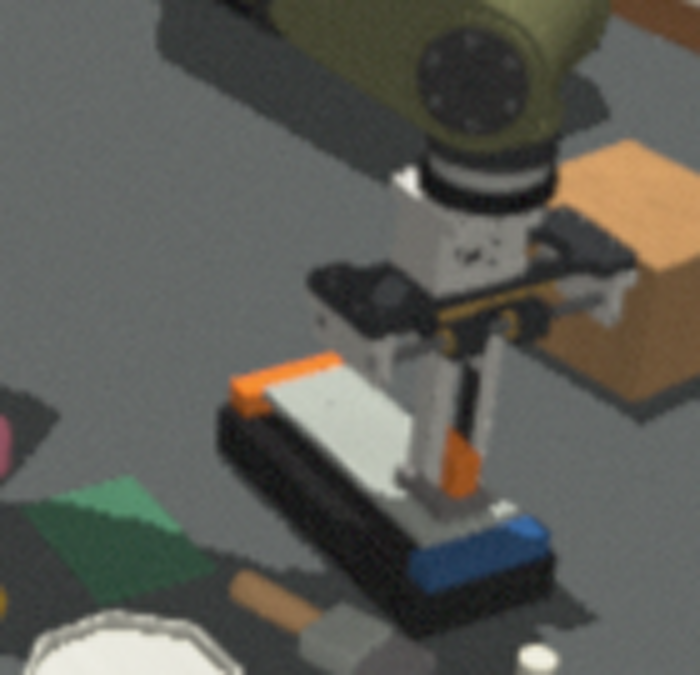

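View pics/w5.png

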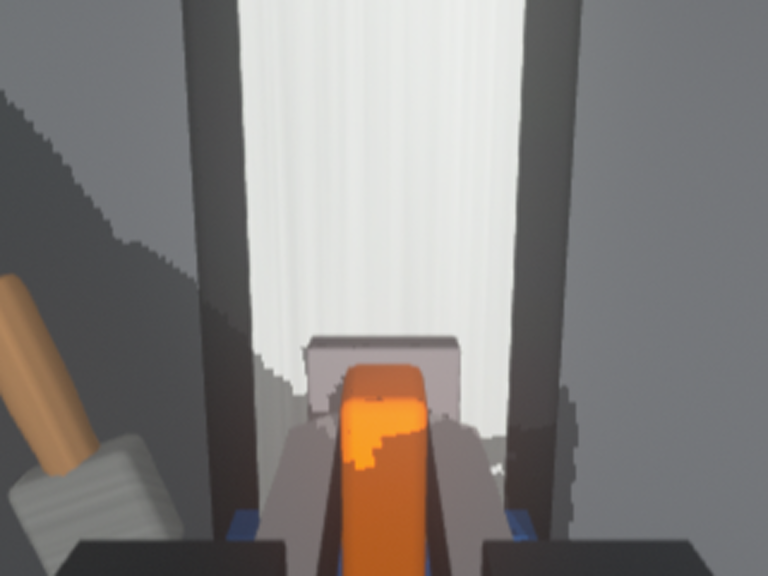

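Request:
{"method": "arm_command", "body": {"deltas": [{"xyz":[0,0,0.02],"turn":[0,0,0]},{"xyz":[0,0,0.04],"turn":[0,0,0]},{"xyz":[-0.033,-0.0345,0],"turn":[0,0,0]},{"xyz":[-0.033,-0.0345,0],"turn":[0,0,0]},{"xyz":[-0.033,-0.0345,0],"turn":[0,0,0]},{"xyz":[-0.033,-0.0345,0],"turn":[0,0,0]},{"xyz":[0,0,-0.035],"turn":[0,0,0]},{"xyz":[0,0,-0.035],"turn":[0,0,0]},{"xyz":[0,0,-0.023],"turn":[0,0,0]},{"xyz":[0,0,-0.01],"turn":[0,0,0]},{"xyz":[0,0,0],"turn":[0,0,0]},{"xyz":[0,0,0],"turn":[0,0,0]}]}}

```text
clock: 12.6
eef_pos: [449.5, 222.7, 39.8]
eef_rot: [3.141, 0.001, 2.995]
wrist_force: [0.3, -0.2, -1.5]
finger_gap: 17.7
```

Run:
```python
from h import *
st(); w=cam("wrist"); save(w,"w6",(160,60,480,300),2.4)
```

```text
12.6 [449.5 222.7  39.8] [3.1409e+00 1.2000e-03 2.9949e+00] F [ 0.33 -0.21 -1.53] gap 17.7
```

View pics/w6.png

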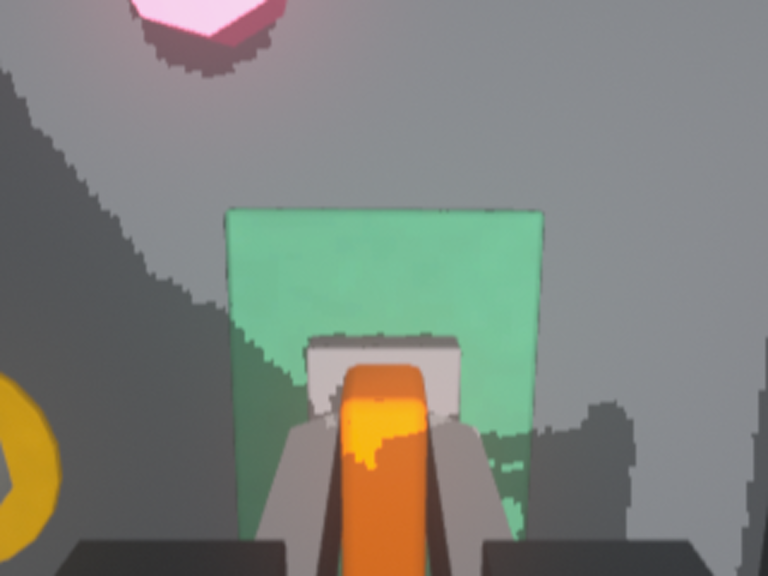

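Centred on the mat. Lower to contact and release.

Request:
{"method": "arm_command", "body": {"deltas": [{"xyz":[0,0,-0.006],"turn":[0,0,0]},{"xyz":[0,0,-0.002],"turn":[0,0,0]},{"xyz":[0,0,-0.001],"turn":[0,0,0]},{"xyz":[0,0,0],"turn":[0,0,0]},{"xyz":[0,0,0],"turn":[0,0,0]}]}}

```text
clock: 13.28
eef_pos: [448.9, 222.4, 30.4]
eef_rot: [-3.141, -0.0, 2.995]
wrist_force: [-6.4, -2.1, 11.1]
finger_gap: 17.7
```

Request:
{"method": "arm_command", "body": {"deltas": [{"xyz":[0,0,0],"turn":[0,0,0]},{"xyz":[0,0,0],"turn":[0,0,0]},{"xyz":[0,0,0],"turn":[0,0,0]},{"xyz":[0,0,0],"turn":[0,0,0]},{"xyz":[0,0,0.03],"turn":[0,0,0]},{"xyz":[0,0,0.06],"turn":[0,0,0]},{"xyz":[0,0,0.06],"turn":[0,0,0]},{"xyz":[0,0,0.03],"turn":[0,0,0]},{"xyz":[0,0,0],"turn":[0,0,0]},{"xyz":[0,0,0],"turn":[0,0,0]}], "gripper": 0.3}}

```text
clock: 14.52
eef_pos: [448.6, 222.3, 208.4]
eef_rot: [-3.141, -0.002, 2.995]
wrist_force: [1.2, 0.0, -0.6]
finger_gap: 65.9
```

Run:
```python
from h import *
st(); w=cam("wrist"); save(w,"w7"); save(w,"w7c",(130,80,330,260),4)
```

```text
14.53 [448.6 222.3 208.4] [-3.1407e+00 -1.5000e-03  2.9948e+00] F [ 1.2   0.04 -0.62] gap 65.9
```

View pics/w7.png

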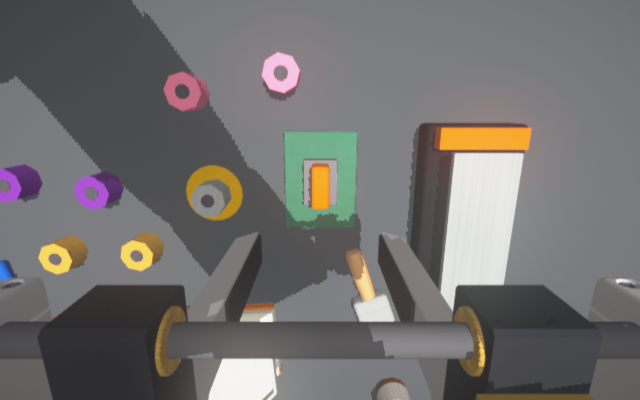

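View pics/w7c.png

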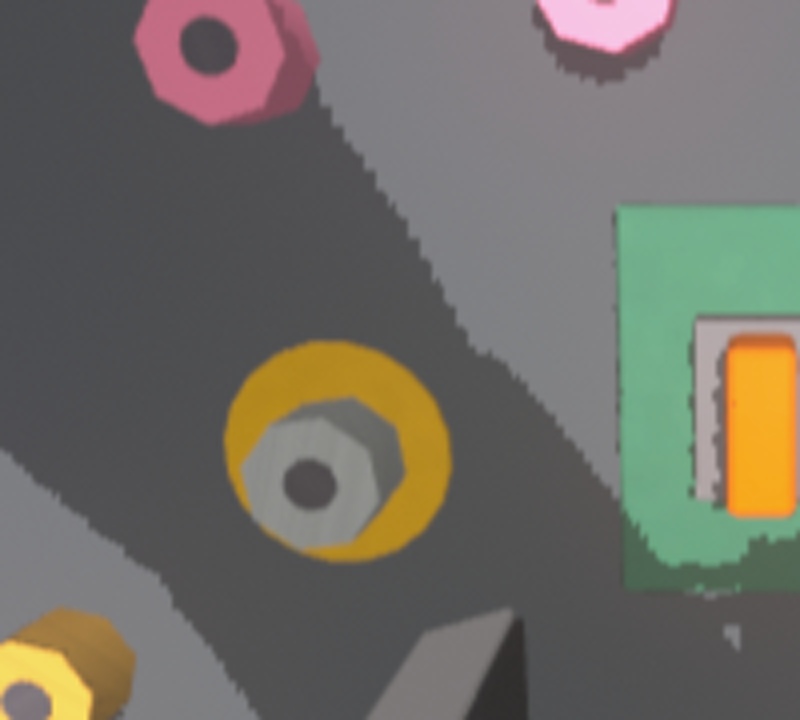

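Run:
```python
from h import *
w=cam("wrist")
W=lambda x,y:(w,(130-.38+x/4,80-.38+y/4))
print("ref",atz(*W(310,484),32),"pad",atz(*W(338,452),4))
print("brass",atz(w,(57,260),28),atz(w,(137,259),28))
t=cam("top");print(atz(t,(327,241),28),atz(t,(370,245),28)); print("tri ref",tri([W(310,484),(t,(282,266))]))
```

```text
ref [448.1 104.7  32. ] pad [446.1 104.    4. ]
brass [491.1 -76.6  28. ] [502.8  11.2  28. ]
[496.5   9.   28. ] [488.3 -81.1  28. ]
tri ref [446.5 103.3  30.6]
```

Request:
{"method": "arm_command", "body": {"deltas": [{"xyz":[0,-0.04,-0.02],"turn":[0,0,0]},{"xyz":[0,-0.04,-0.02],"turn":[0,0,0]},{"xyz":[0,-0.038,-0.02],"turn":[0,0,0]},{"xyz":[0,0,0],"turn":[0,0,0]},{"xyz":[0,0,0],"turn":[0,0,0]}]}}

```text
clock: 15.3
eef_pos: [449.1, 104.8, 149.7]
eef_rot: [3.142, -0.0, 2.995]
wrist_force: [0.0, -0.2, 0.5]
finger_gap: 65.8
```

Run:
```python
from h import *
st(); w=cam("wrist"); save(w,"w8"); save(w,"w8c",(270,120,370,220),7)
```

```text
15.3 [449.1 104.8 149.7] [ 3.1415e+00 -2.0000e-04  2.9945e+00] F [ 0.02 -0.21  0.46] gap 65.8
```

View pics/w8c.png

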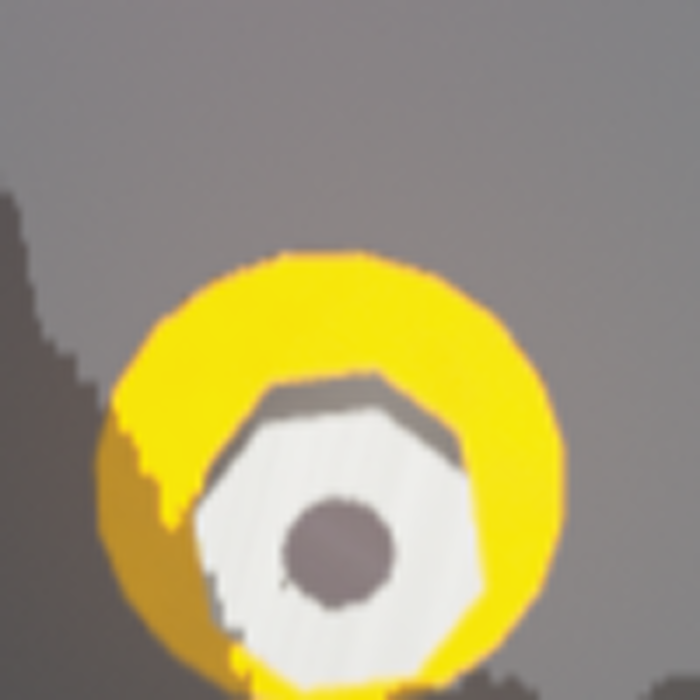

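View pics/w8.png

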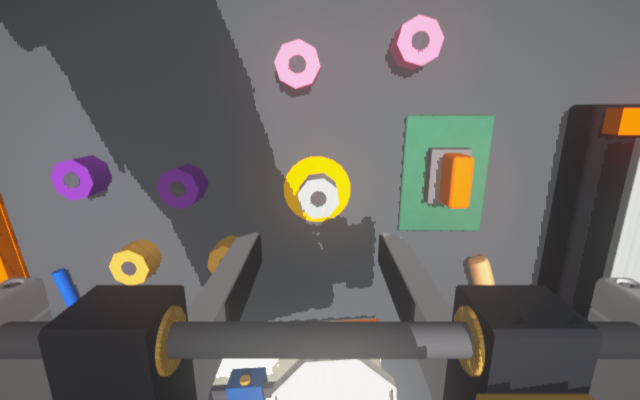

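```bash
cat >> h.py <<'E'
def octa(c,P,z):
    # P octagon vertices in order; returns centre, flat yaw mod 45deg
    q=np.array([atz(c,p,z)[:2] for p in P]); cc,_=cv2.minEnclosingCircle(q.astype(np.float32))
    e=np.roll(q,-1,0)-q; a=np.angle(np.mean(np.exp(8j*np.arctan2(e[:,1],e[:,0]))))/8
    return q.mean(0),cc,a,np.linalg.norm(e,axis=1).round(1)
E
python3 - <<'E'
from h import *
w=cam("wrist")
P=[(270-.43+x/7,120-.43+y/7) for x,y in [(195,518),(265,422),(377,408),(468,475),(485,585),(420,675),(305,690),(218,628)]]
print(octa(w,P,32)); print(atz(w,(270-.43+338/7,120-.43+552/7),32),"pad",atz(w,(270-.43+330/7,120-.43+482/7),4))
E
```

```text
(array([448.575, 105.075]), (448.46258544921875, 105.26919555664062), np.float64(0.008634111859666558), array([14.9, 13.8, 13.9, 14.1, 14.2, 14.5, 13.5, 14.3]))
[448.6 104.6  32. ] pad [446.  103.8   4. ]
```

Request:
{"method": "arm_command", "body": {"deltas": [{"xyz":[-0.0005,0,-0.04],"turn":[0,0,0.08]},{"xyz":[0,0,-0.04],"turn":[0,0,0.076]},{"xyz":[0,0,-0.035],"turn":[0,0,0]},{"xyz":[0,0,-0.016],"turn":[0,0,0]},{"xyz":[0,0,0],"turn":[0,0,0]},{"xyz":[0,0,0],"turn":[0,0,0]}]}}

```text
clock: 16.15
eef_pos: [449.2, 104.8, 20.0]
eef_rot: [3.141, 0.002, -3.132]
wrist_force: [0.6, 0.4, 0.5]
finger_gap: 65.7
```

Request:
{"method": "arm_command", "body": {"deltas": [{"xyz":[-0.0005,0,-0.001],"turn":[0,0,0]},{"xyz":[0,0,0],"turn":[0,0,0]},{"xyz":[0,0,0],"turn":[0,0,0]},{"xyz":[0,0,0],"turn":[0,0,0]},{"xyz":[0,0,0],"turn":[0,0,0]},{"xyz":[0,0,0],"turn":[0,0,0]}], "gripper": 1, "force": 40}}

```text
clock: 16.9
eef_pos: [448.1, 104.5, 18.0]
eef_rot: [-3.142, 0.0, -3.132]
wrist_force: [-0.7, -1.3, 6.0]
finger_gap: 35.9
```

Request:
{"method": "arm_command", "body": {"deltas": [{"xyz":[0,0,0],"turn":[0,0,0]},{"xyz":[0,0,0],"turn":[0,0,0]},{"xyz":[0,0,0],"turn":[0,0,0]}]}}

```text
clock: 17.27
eef_pos: [448.1, 104.5, 18.0]
eef_rot: [3.142, 0.0, -3.132]
wrist_force: [-1.6, 0.1, 5.7]
finger_gap: 35.8
```

Run:
```python
from h import *
st(); w=cam("wrist"); save(w,"w9",(200,100,440,280),3.3)
```

```text
17.27 [448.1 104.5  18. ] [ 3.1416e+00  3.0000e-04 -3.1324e+00] F [-1.55  0.1   5.72] gap 35.8
```

View pics/w9.png

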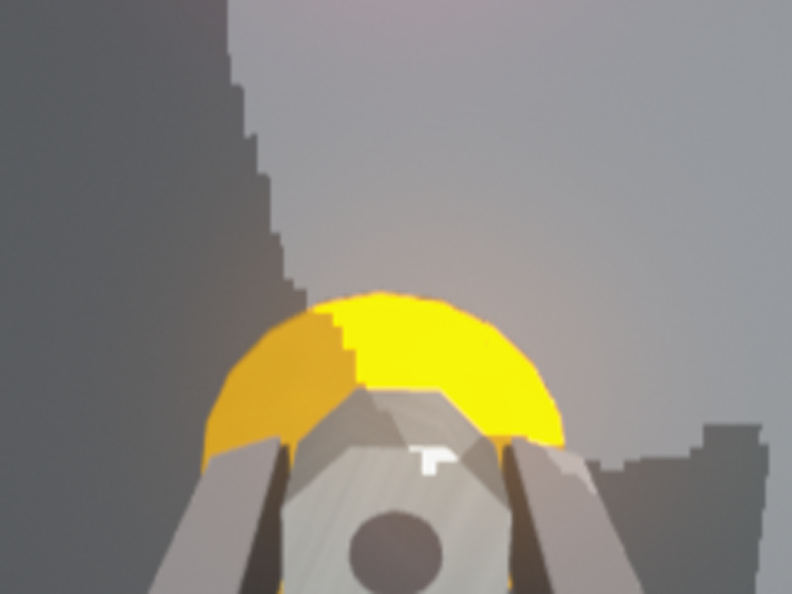

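Request:
{"method": "arm_command", "body": {"deltas": [{"xyz":[0,0,0],"turn":[0,0,0]},{"xyz":[0,0,0],"turn":[0,0,0]},{"xyz":[0,0,0.003],"turn":[0,0,0]},{"xyz":[0,0,0],"turn":[0,0,0]}], "gripper": 0.5}}

```text
clock: 17.82
eef_pos: [448.1, 104.5, 21.0]
eef_rot: [3.142, 0.0, -3.132]
wrist_force: [-0.3, 0.0, 1.1]
finger_gap: 47.3
```

Run:
```python
from h import *
st(); w=cam("wrist"); save(w,"w10",(200,100,440,280),3.3)
```

```text
17.82 [448.1 104.5  21. ] [ 3.1416e+00  3.0000e-04 -3.1324e+00] F [-0.35  0.01  1.06] gap 47.3
```

View pics/w10.png

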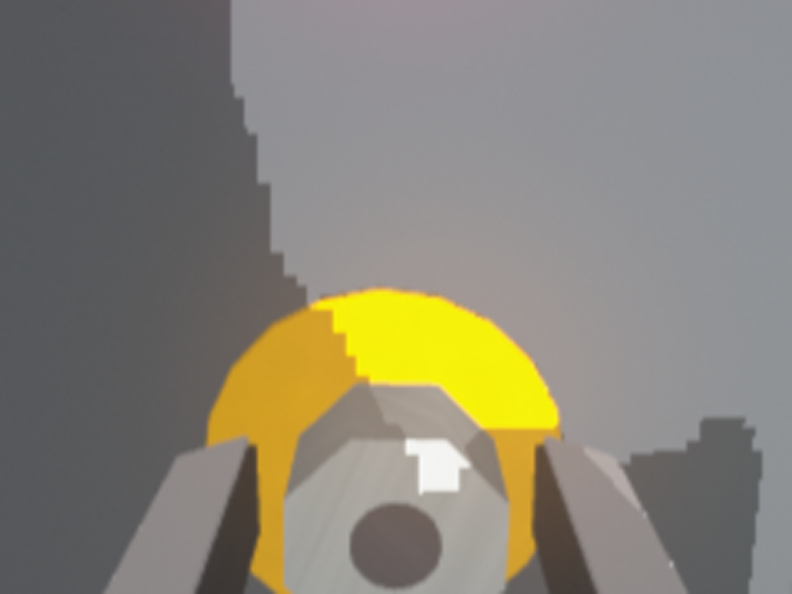

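Request:
{"method": "arm_command", "body": {"deltas": [{"xyz":[0,0,0],"turn":[0,0,0]},{"xyz":[0,0,0],"turn":[0,0,0]},{"xyz":[0,0,0],"turn":[0,0,0]},{"xyz":[0,0,0],"turn":[0,0,0]},{"xyz":[0,0,0],"turn":[0,0,0]}], "gripper": 1}}

```text
clock: 18.5
eef_pos: [448.0, 104.5, 20.7]
eef_rot: [-3.142, -0.0, -3.132]
wrist_force: [-0.6, 0.8, -0.7]
finger_gap: 35.9
```

Run:
```python
from h import *
st(); w=cam("wrist"); save(w,"w11",(200,100,440,280),3.3)
```

```text
18.5 [448.  104.5  20.7] [-3.1416 -0.     -3.1324] F [-0.58  0.8  -0.65] gap 35.9
```

View pics/w11.png

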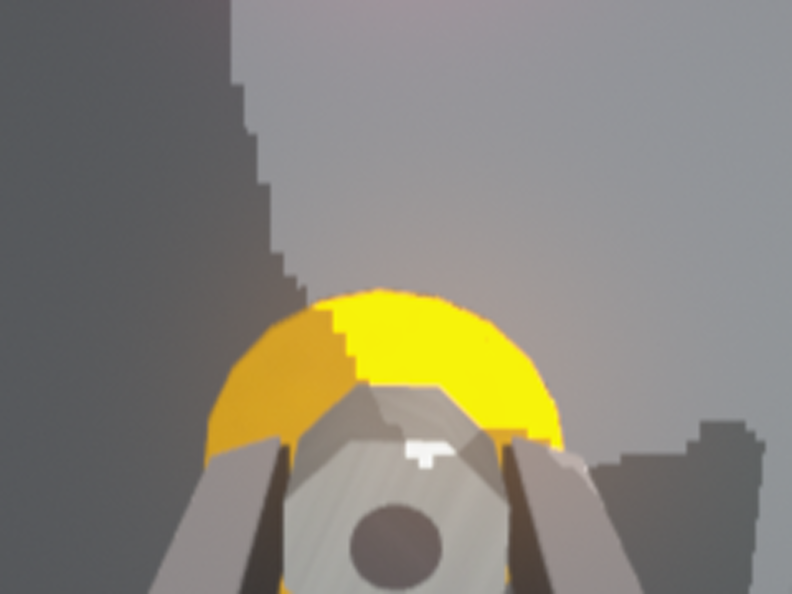

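Request:
{"method": "arm_command", "body": {"deltas": [{"xyz":[0,0,0.03],"turn":[0,0,0]},{"xyz":[0,0,0.05],"turn":[0,0,0]},{"xyz":[0,0,0.06],"turn":[0,0,0]},{"xyz":[0.045,-0.003,0.03],"turn":[0,0,0]},{"xyz":[0.045,-0.003,0.02],"turn":[0,0,0]},{"xyz":[0.045,-0.004,0],"turn":[0,0,0]},{"xyz":[0.045,-0.004,0],"turn":[0,0,0]},{"xyz":[0,0,0],"turn":[0,0,0]},{"xyz":[0,0,0],"turn":[0,0,0]}]}}

```text
clock: 19.68
eef_pos: [627.4, 90.5, 210.2]
eef_rot: [-3.142, -0.001, -3.132]
wrist_force: [-1.0, -0.2, -0.5]
finger_gap: 36.3
```

Run:
```python
from h import *
st(); w=cam("wrist"); save(w,"w12"); t=cam("top"); save(t,"t12",(100,130,420,340),2.5); s=cam("scene"); save(s,"s12",(200,100,450,300),3)
```

```text
19.68 [627.4  90.5 210.2] [-3.1415e+00 -1.2000e-03 -3.1323e+00] F [-0.96 -0.2  -0.48] gap 36.3
```

View pics/w12.png

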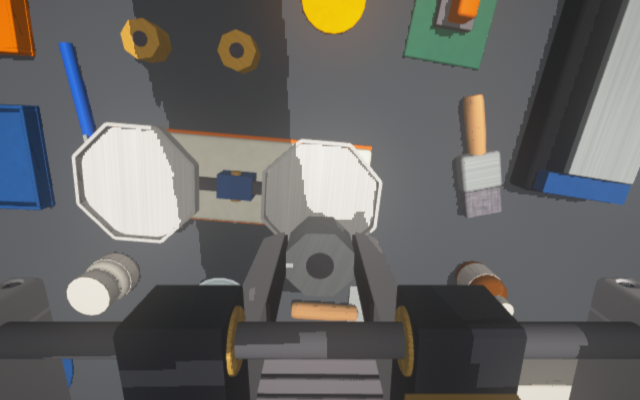

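View pics/s12.png

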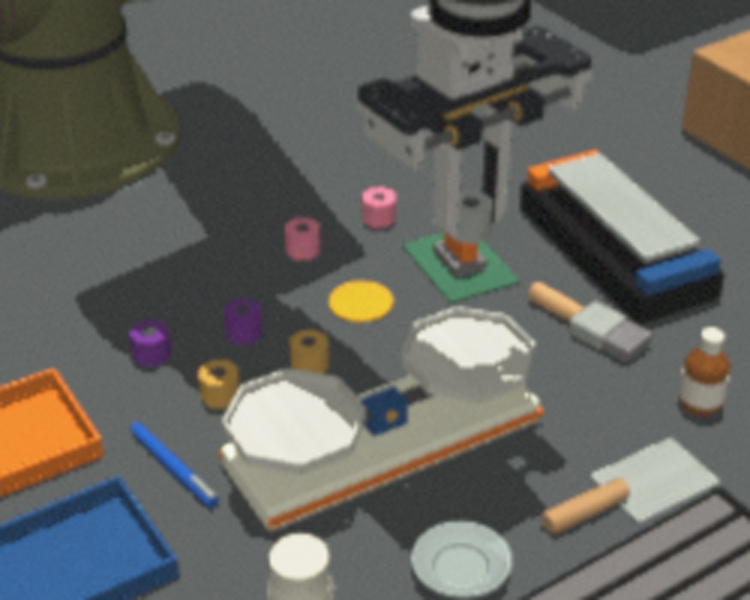

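Run:
```python
from h import *
w=cam("wrist"); t=cam("top")
for n,a,b in [("L",(322,194),(289,175)),("R",(136,182),(371.3,180.5)),]:
    print(n,atz(w,a,74),atz(t,b,74),tri([(w,a),(t,b)]))
print("brass",atz(w,(140,40),28),atz(w,(238,50),28))
```

```text
L [627.9  93.8  74. ] [628.   86.9  74. ] [646.9  94.3  -6.7]
R [618.3 -75.6  74. ] [616.7 -80.6  74. ] [620.1 -82.2  61.9]
brass [491.4 -79.2  28. ] [499.2  12.8  28. ]
```

Request:
{"method": "arm_command", "body": {"deltas": [{"xyz":[0.001,0.0015,-0.03],"turn":[0,0,0]},{"xyz":[0,0,-0.04],"turn":[0,0,0]},{"xyz":[0,0,-0.035],"turn":[0,0,0]},{"xyz":[0,0,-0.014],"turn":[0,0,0]},{"xyz":[0,0,-0.005],"turn":[0,0,0]},{"xyz":[0,0,0],"turn":[0,0,0]},{"xyz":[0,0,0],"turn":[0,0,0]}]}}

```text
clock: 20.8
eef_pos: [629.5, 92.0, 88.0]
eef_rot: [3.141, 0.002, -3.132]
wrist_force: [0.2, 0.7, -1.5]
finger_gap: 36.3
```

Run:
```python
from h import *
st(); w=cam("wrist"); save(w,"w13"); s=cam("scene"); save(s,"s13",(270,180,400,280),6)
```

```text
20.8 [629.5  92.   88. ] [ 3.1414e+00  1.8000e-03 -3.1324e+00] F [ 0.23  0.68 -1.5 ] gap 36.3
```

View pics/w13.png

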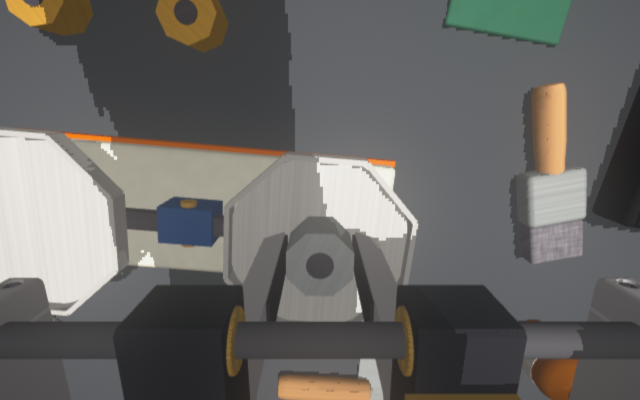

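View pics/s13.png

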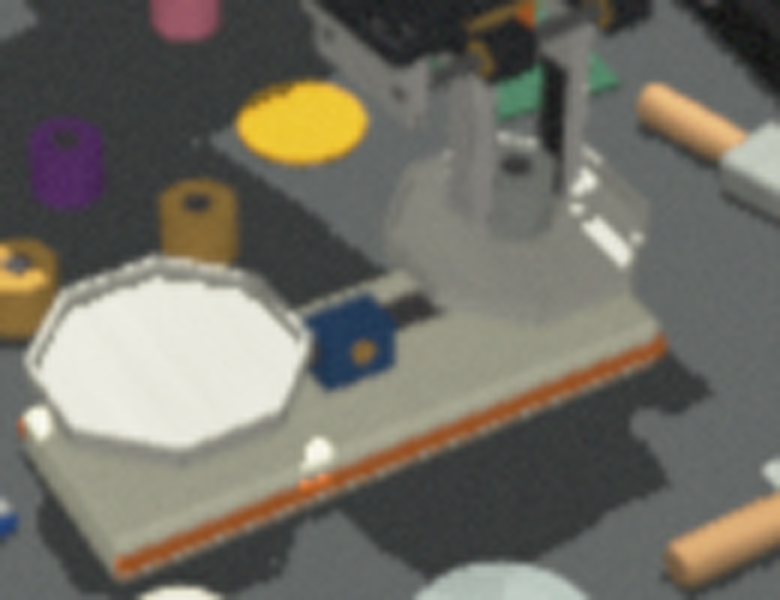

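Request:
{"method": "arm_command", "body": {"deltas": [{"xyz":[-0.001,0,-0.003],"turn":[0,0,0]},{"xyz":[0,0,-0.0005],"turn":[0,0,0]},{"xyz":[0,0,0],"turn":[0,0,0]},{"xyz":[0,0,0],"turn":[0,0,0]}]}}

```text
clock: 21.4
eef_pos: [628.0, 92.0, 83.3]
eef_rot: [-3.142, 0.0, -3.132]
wrist_force: [0.0, 0.6, -1.7]
finger_gap: 36.0
```

Request:
{"method": "arm_command", "body": {"deltas": [{"xyz":[0,0,-0.0005],"turn":[0,0,0]},{"xyz":[0,0,0],"turn":[0,0,0]},{"xyz":[0,0,0],"turn":[0,0,0]},{"xyz":[0,0,0],"turn":[0,0,0]},{"xyz":[0,0,0.03],"turn":[0,0,0]},{"xyz":[0,0,0.05],"turn":[0,0,0]},{"xyz":[0,0,0.05],"turn":[0,0,0]},{"xyz":[-0.03,-0.02,0],"turn":[0,0,0]},{"xyz":[-0.04,-0.03,0],"turn":[0,0,0]},{"xyz":[-0.04,-0.03,0],"turn":[0,0,0]},{"xyz":[0,0,0],"turn":[0,0,0]},{"xyz":[0,0,0],"turn":[0,0,0]}], "gripper": 0.45}}

```text
clock: 22.9
eef_pos: [518.5, 12.1, 213.2]
eef_rot: [3.142, 0.001, -3.133]
wrist_force: [0.3, 0.0, -0.2]
finger_gap: 51.8
```

Run:
```python
from h import *
st(); w=cam("wrist"); save(w,"w14"); s=cam("scene"); save(s,"s14",(270,180,400,280),6)
```

```text
22.9 [518.5  12.1 213.2] [ 3.1415e+00  1.0000e-03 -3.1326e+00] F [ 0.25  0.03 -0.23] gap 51.8
```

View pics/w14.png

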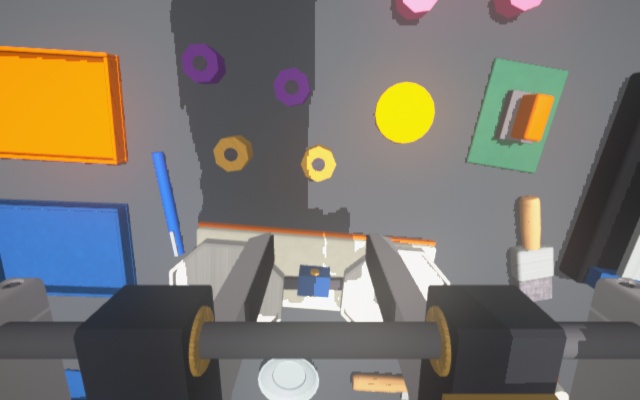

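View pics/s14.png

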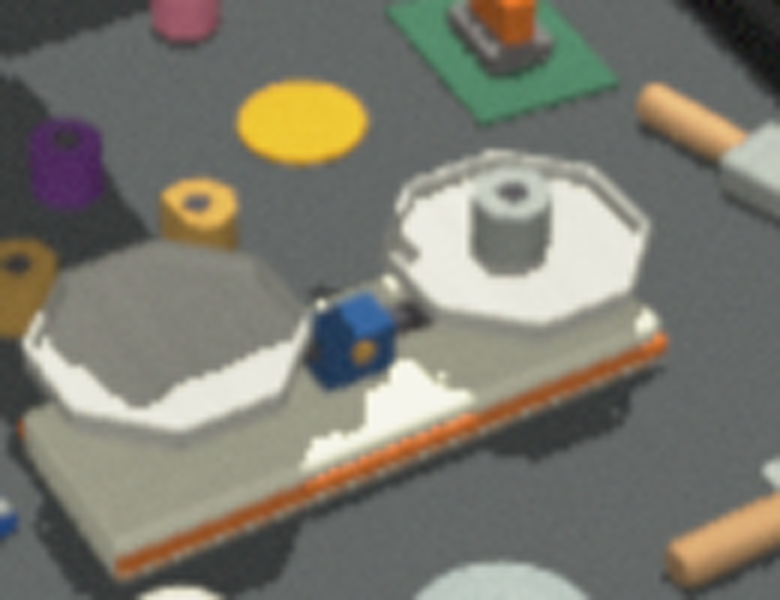

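Run:
```python
from h import *
w=cam("wrist"); save(w,"w14c",(290,130,350,190),10); save(w,"w14d",(200,120,270,190),9)
print(atz(w,(318,164),28),atz(w,(231,154),28))
```

```text
[498.9  11.5  28. ] [489.4 -78.1  28. ]
```

View pics/w14c.png

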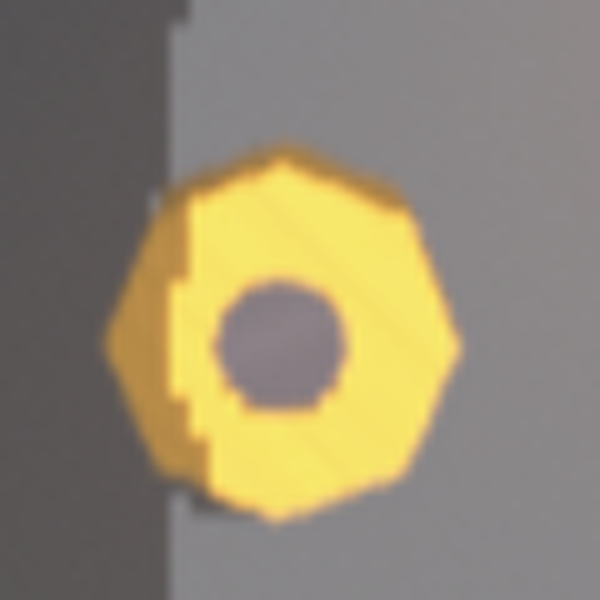

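Run:
```python
from h import *
w=cam("wrist")
P=[(290-.45+x/10,130-.45+y/10) for x,y in [(283,160),(408,208),(460,347),(404,478),(278,523),(158,470),(105,347),(165,205)]]
print(octa(w,P,28)); print(atz(w,(290-.45+28.2,130-.45+34.6),28)); st(); print(read_state()["joints"].round(2))
```

```text
(array([498.5875,  11.35  ]), (498.65203857421875, 11.491069793701172), np.float64(0.3867327491660283), array([13.8, 15.4, 14.9, 14.1, 13.8, 14. , 16. , 12.9]))
[498.8  11.3  28. ]
23.1 [518.5  12.5 212.5] [ 3.1415e+00 -4.0000e-04 -3.1316e+00] F [ 0.58  0.19 -0.81] gap 51.6
[-0.05  0.23  1.61  0.    1.29 -1.63]
```

Request:
{"method": "arm_command", "body": {"deltas": [{"xyz":[-0.007,0,-0.04],"turn":[0,0,-0.136]},{"xyz":[-0.007,-0.001,-0.045],"turn":[0,0,-0.136]},{"xyz":[-0.006,0,-0.045],"turn":[0,0,-0.136]},{"xyz":[0,0,-0.025],"turn":[0,0,0]},{"xyz":[0,0,0],"turn":[0,0,0]},{"xyz":[0,0,0],"turn":[0,0,0]}], "gripper": 0.4}}

```text
clock: 23.85
eef_pos: [498.7, 11.1, 58.7]
eef_rot: [3.141, 0.001, 2.743]
wrist_force: [-0.5, 0.3, 0.2]
finger_gap: 56.2
```

Run:
```python
from h import *
st(); w=cam("wrist"); save(w,"w15",(200,100,440,280),3.3);
```

```text
23.85 [498.7  11.1  58.7] [3.1412e+00 1.2000e-03 2.7433e+00] F [-0.53  0.33  0.16] gap 56.2
```

View pics/w15.png

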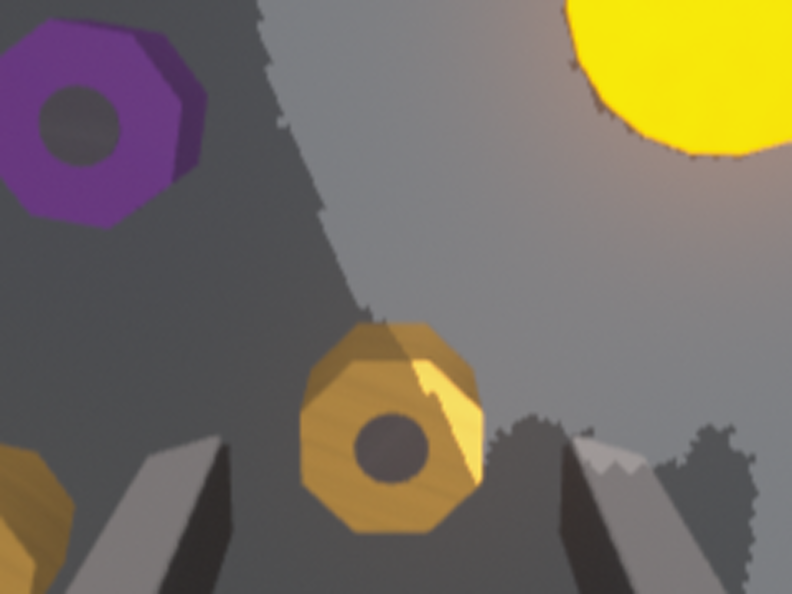

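Request:
{"method": "arm_command", "body": {"deltas": [{"xyz":[0,0,-0.025],"turn":[0,0,0]},{"xyz":[0,0,-0.016],"turn":[0,0,0]},{"xyz":[0,0,0],"turn":[0,0,0]},{"xyz":[0,0,0],"turn":[0,0,0]}]}}

```text
clock: 24.4
eef_pos: [498.4, 11.0, 17.5]
eef_rot: [3.141, 0.001, 2.743]
wrist_force: [-0.3, -0.6, 0.2]
finger_gap: 56.6
```

Request:
{"method": "arm_command", "body": {"deltas": [{"xyz":[0,0,0],"turn":[0,0,0]},{"xyz":[0,0,0],"turn":[0,0,0]},{"xyz":[0,0,0],"turn":[0,0,0]},{"xyz":[0,0,0],"turn":[0,0,0]},{"xyz":[0,0,0],"turn":[0,0,0]}], "gripper": 1}}

```text
clock: 25.02
eef_pos: [498.2, 11.0, 17.1]
eef_rot: [3.141, 0.0, 2.743]
wrist_force: [-1.0, 0.9, 5.9]
finger_gap: 35.7
```

Request:
{"method": "arm_command", "body": {"deltas": [{"xyz":[0,0,0.03],"turn":[0,0,0]},{"xyz":[0,0,0.05],"turn":[0,0,0]},{"xyz":[0,0,0.05],"turn":[0,0,0]},{"xyz":[0.03,-0.022,0.01],"turn":[0,0,0]},{"xyz":[0.03,-0.022,0],"turn":[0,0,0]},{"xyz":[0.03,-0.022,0],"turn":[0,0,0]},{"xyz":[0.03,-0.022,0],"turn":[0,0,0]},{"xyz":[0,0,-0.03],"turn":[0,0,0]},{"xyz":[0,0,-0.02],"turn":[0,0,0]},{"xyz":[0,0,0],"turn":[0,0,0]},{"xyz":[0,0,0],"turn":[0,0,0]}]}}

```text
clock: 26.4
eef_pos: [618.3, -77.1, 107.6]
eef_rot: [3.141, 0.001, 2.743]
wrist_force: [0.4, -0.5, -1.9]
finger_gap: 36.4
```

Run:
```python
from h import *
st(); w=cam("wrist"); save(w,"w16"); s=cam("scene"); save(s,"s16",(270,180,400,280),6); t=cam("top"); save(t,"t16",(250,130,410,250),4.5)
```

```text
26.4 [618.3 -77.1 107.6] [3.1414e+00 8.0000e-04 2.7428e+00] F [ 0.43 -0.45 -1.92] gap 36.4
```

View pics/w16.png

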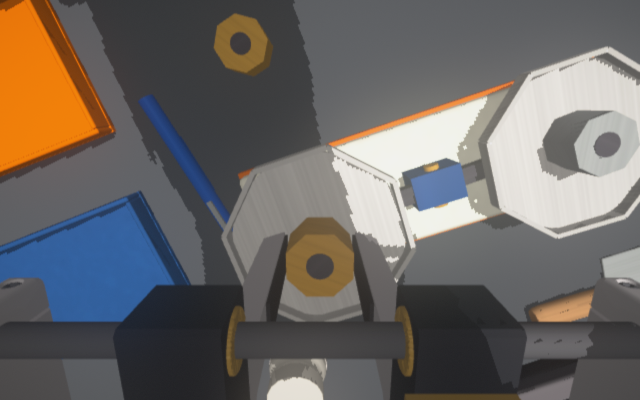

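View pics/s16.png

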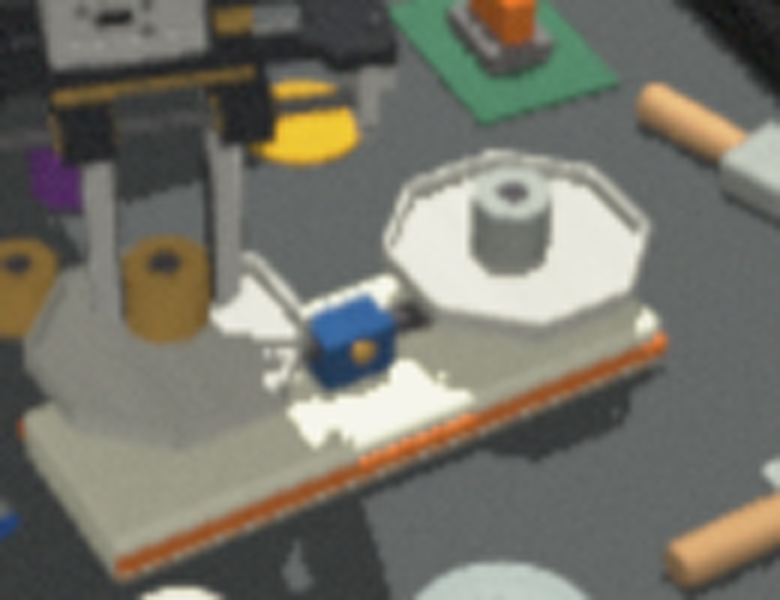

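Request:
{"method": "arm_command", "body": {"deltas": [{"xyz":[-0.001,0,-0.008],"turn":[0,0,0]},{"xyz":[0,0,-0.004],"turn":[0,0,0]},{"xyz":[0,0,-0.001],"turn":[0,0,0]},{"xyz":[0,0,0],"turn":[0,0,0]}]}}

```text
clock: 27.05
eef_pos: [617.0, -77.0, 93.7]
eef_rot: [-3.142, -0.0, 2.743]
wrist_force: [-1.1, 0.2, -1.1]
finger_gap: 36.3
```

Request:
{"method": "arm_command", "body": {"deltas": [{"xyz":[0,0,0],"turn":[0,0,0]},{"xyz":[0,0,0],"turn":[0,0,0]},{"xyz":[0,0,0],"turn":[0,0,0]},{"xyz":[0,0,0],"turn":[0,0,0]},{"xyz":[0,0,0.03],"turn":[0,0,0]},{"xyz":[0,0,0.04],"turn":[0,0,0]},{"xyz":[0,0,0.03],"turn":[0,0,0]},{"xyz":[0,0,0],"turn":[0,0,0]},{"xyz":[0,0,0],"turn":[0,0,0]},{"xyz":[0,0,0],"turn":[0,0,0]},{"xyz":[0,0,0],"turn":[0,0,0]},{"xyz":[0,0,0],"turn":[0,0,0]}], "gripper": 0.45}}

```text
clock: 28.55
eef_pos: [616.9, -77.0, 193.4]
eef_rot: [-3.141, -0.001, 2.743]
wrist_force: [0.2, 1.1, 1.0]
finger_gap: 51.9
```

Run:
```python
from h import *
st(); w=cam("wrist"); save(w,"w17"); s=cam("scene"); save(s,"s17",(270,180,400,280),6)
```

```text
28.55 [616.9 -77.  193.4] [-3.1414e+00 -6.0000e-04  2.7428e+00] F [0.16 1.08 0.99] gap 51.9
```

View pics/s17.png

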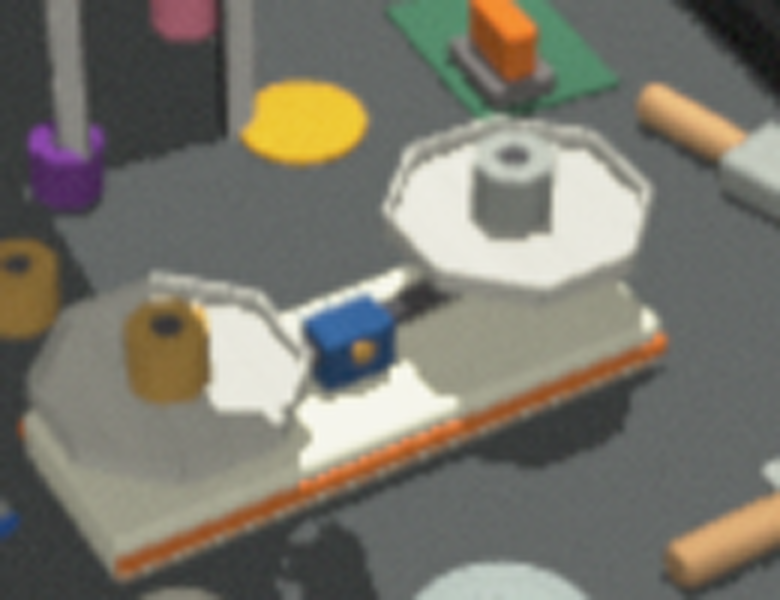

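View pics/w17.png

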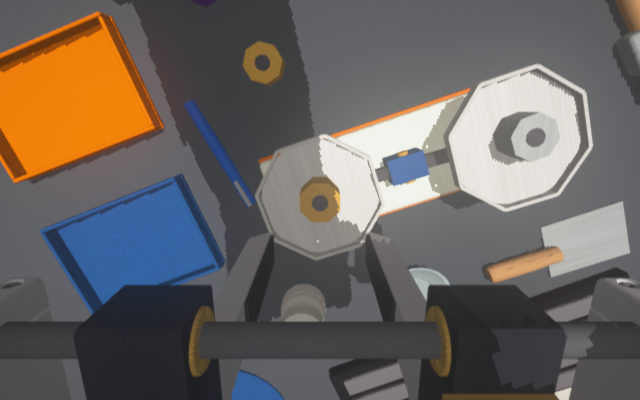

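Run:
```python
from h import *
s=cam("scene"); save(s,"s18",(310,140,410,220),7); t=cam("top"); save(t,"t18",(180,200,300,300),6)
```

```text
(no output)
```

View pics/s18.png

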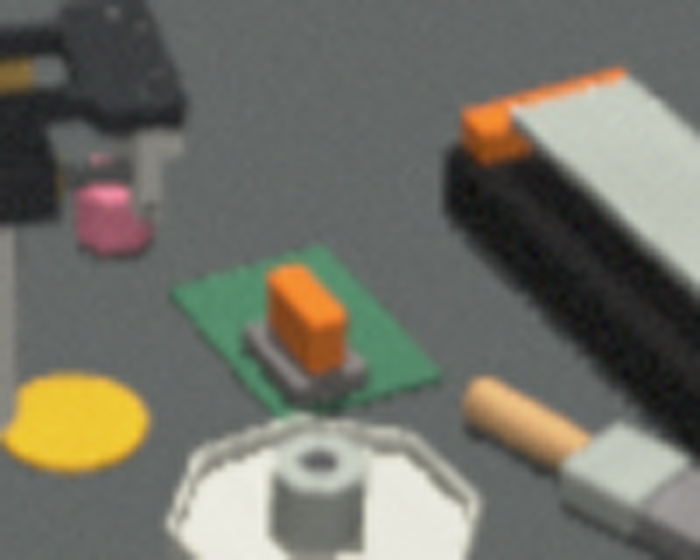

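View pics/t18.png

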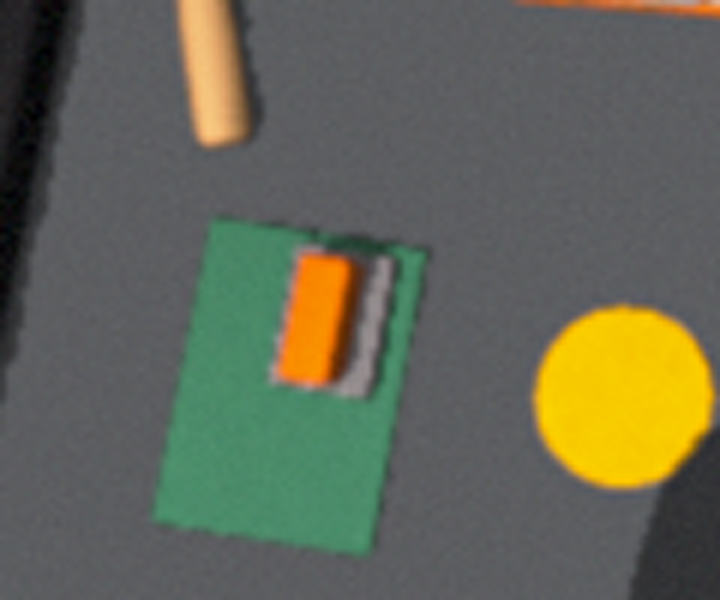

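Request:
{"method": "arm_command", "body": {"deltas": [{"xyz":[-0.022,0.046,0.005],"turn":[0,0,0.042]},{"xyz":[-0.022,0.046,0],"turn":[0,0,0.042]},{"xyz":[-0.022,0.046,0],"turn":[0,0,0.042]},{"xyz":[-0.022,0.046,0],"turn":[0,0,0.042]},{"xyz":[-0.022,0.046,0],"turn":[0,0,0.042]},{"xyz":[-0.022,0.046,0],"turn":[0,0,0.042]},{"xyz":[0,0,0],"turn":[0,0,0]},{"xyz":[0,0,0],"turn":[0,0,0]}]}}

```text
clock: 29.75
eef_pos: [485.2, 198.7, 198.8]
eef_rot: [-3.142, 0.0, 2.995]
wrist_force: [-0.3, 0.0, -0.3]
finger_gap: 51.5
```

Run:
```python
from h import *
st(); w=cam("wrist"); save(w,"w19",(240,90,400,250),4.5); t=cam("scene"); save(t,"s19")
```

```text
29.75 [485.2 198.7 198.8] [-3.1415e+00  3.0000e-04  2.9947e+00] F [-0.26  0.05 -0.29] gap 51.5
```

View pics/w19.png

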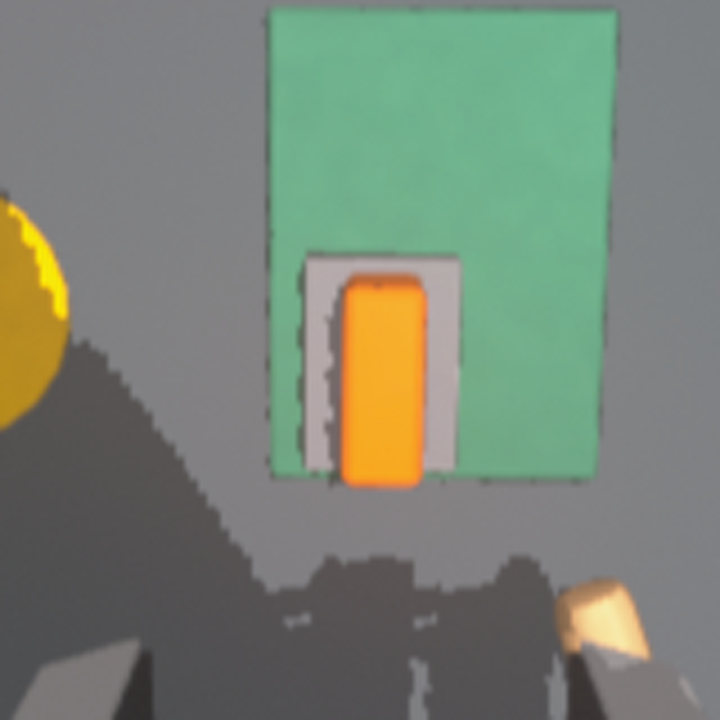

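View pics/s19.png

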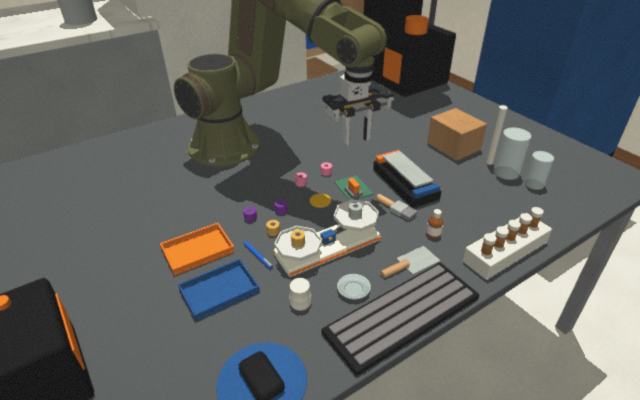

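Run:
```python
from h import *
w=cam("wrist")
W=lambda x,y:(w,(240-.39+x/4.5,90-.39+y/4.5))
def q(P,z):
    q=np.array([atz(*W(*a),z) for a in P]);d=q[2]+q[3]-q[0]-q[1]
    print(q.mean(0),np.arctan2(d[1],d[0]),np.hypot(*d[:2])/2)
q([(345,287),(426,287),(423,487),(341,484)],44)
q([(306,257),(462,258),(456,472),(304,470)],16)
q([(270,10),(617,10),(598,480),(270,477)],4)
```

```text
[473.25  205.975  44.   ] -0.16017264193043002 42.949767170498205
[473.55  205.925  16.   ] -0.16250536620770764 49.75552733114186
[451.2  222.75   4.  ] -0.15439965917097828 108.59180447897533
```

Request:
{"method": "arm_command", "body": {"deltas": [{"xyz":[-0.006,0.004,-0.045],"turn":[0,0,-0.013]},{"xyz":[-0.006,0.0035,-0.045],"turn":[0,0,0]},{"xyz":[0,0,-0.045],"turn":[0,0,0]},{"xyz":[0,0,-0.025],"turn":[0,0,0]},{"xyz":[0,0,-0.007],"turn":[0,0,0]},{"xyz":[0,0,0],"turn":[0,0,0]},{"xyz":[0,0,0],"turn":[0,0,0]}]}}

```text
clock: 30.78
eef_pos: [473.7, 206.5, 32.9]
eef_rot: [3.141, 0.002, 2.981]
wrist_force: [-0.8, 0.4, -0.5]
finger_gap: 51.9
```

Request:
{"method": "arm_command", "body": {"deltas": [{"xyz":[0,0,0],"turn":[0,0,0]},{"xyz":[0,0,0],"turn":[0,0,0]},{"xyz":[0,0,0],"turn":[0,0,0]},{"xyz":[0,0,0],"turn":[0,0,0]},{"xyz":[0,0,0],"turn":[0,0,0]},{"xyz":[0,0,0],"turn":[0,0,0]},{"xyz":[0,0,0],"turn":[0,0,0]}], "gripper": 1}}

```text
clock: 31.65
eef_pos: [473.0, 206.5, 31.9]
eef_rot: [3.142, 0.0, 2.982]
wrist_force: [-1.1, -0.8, 2.7]
finger_gap: 18.2
```

Lift a little, shift to the mat centre (Δ −23, +16), set down.

Request:
{"method": "arm_command", "body": {"deltas": [{"xyz":[0,0,0.012],"turn":[0,0,0]},{"xyz":[0,0,0.008],"turn":[0,0,0]},{"xyz":[-0.012,0.008,0],"turn":[0,0,0.01]},{"xyz":[-0.011,0.008,0],"turn":[0,0,0]},{"xyz":[0,0,-0.01],"turn":[0,0,0]},{"xyz":[0,0,-0.007],"turn":[0,0,0]},{"xyz":[0,0,-0.002],"turn":[0,0,0]},{"xyz":[0,0,0],"turn":[0,0,0]},{"xyz":[0,0,0],"turn":[0,0,0]}]}}

```text
clock: 32.78
eef_pos: [450.2, 222.4, 32.8]
eef_rot: [3.141, 0.0, 2.992]
wrist_force: [0.2, 0.9, -2.0]
finger_gap: 17.8
```

Request:
{"method": "arm_command", "body": {"deltas": [{"xyz":[0,0,-0.0008],"turn":[0,0,0]},{"xyz":[0,0,0],"turn":[0,0,0]}]}}

```text
clock: 33.02
eef_pos: [450.0, 222.5, 32.0]
eef_rot: [3.142, 0.0, 2.992]
wrist_force: [0.6, -0.0, -1.8]
finger_gap: 17.8
```

Request:
{"method": "arm_command", "body": {"deltas": [{"xyz":[0,0,0],"turn":[0,0,0]},{"xyz":[0,0,0],"turn":[0,0,0]},{"xyz":[0,0,0],"turn":[0,0,0]},{"xyz":[0,0,0.03],"turn":[0,0,0]},{"xyz":[0,0,0.06],"turn":[0,0,0]},{"xyz":[0,0,0.06],"turn":[0,0,0]},{"xyz":[0,0,0.03],"turn":[0,0,0]},{"xyz":[0,0,0],"turn":[0,0,0]}], "gripper": 0.4}}

```text
clock: 34.02
eef_pos: [450.7, 222.8, 214.0]
eef_rot: [3.139, 0.004, 2.992]
wrist_force: [-0.1, 0.5, -1.7]
finger_gap: 56.2
```

Run:
```python
from h import *
st(); w=cam("wrist"); save(w,"w20",(240,90,400,250),4)
```

```text
34.02 [450.7 222.8 214. ] [3.1395 0.0037 2.9918] F [-0.07  0.52 -1.74] gap 56.2
```

View pics/w20.png

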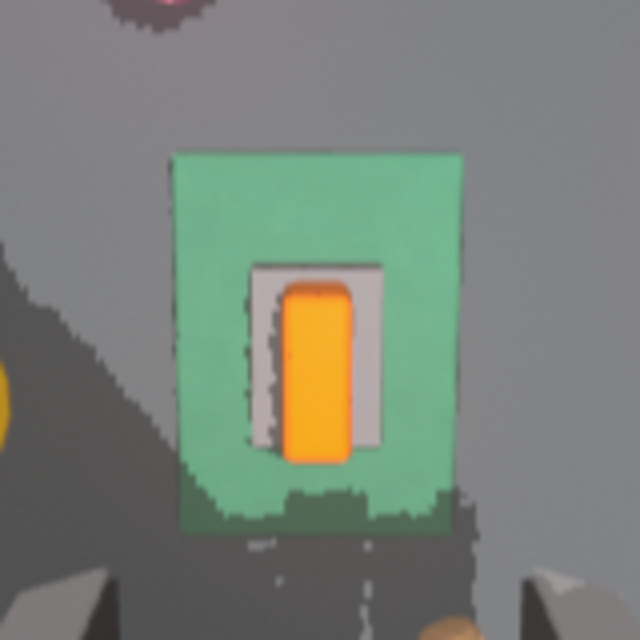

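Request:
{"method": "arm_command", "body": {"deltas": [{"xyz":[0.0238,-0.0428,0],"turn":[0,0,-0.0356]},{"xyz":[0.0238,-0.0428,0],"turn":[0,0,-0.0356]},{"xyz":[0.0238,-0.0428,0],"turn":[0,0,-0.0356]},{"xyz":[0.0238,-0.0428,0],"turn":[0,0,-0.0356]},{"xyz":[0.0238,-0.0428,0],"turn":[0,0,-0.0356]},{"xyz":[0.0238,-0.0428,0],"turn":[0,0,-0.0356]},{"xyz":[0.0238,-0.0428,0],"turn":[0,0,-0.0356]},{"xyz":[0,0,-0.04],"turn":[0,0,0]},{"xyz":[0,0,-0.03],"turn":[0,0,0]},{"xyz":[0,0,0],"turn":[0,0,0]},{"xyz":[0,0,0],"turn":[0,0,0]}], "gripper": 0.42}}

```text
clock: 35.45
eef_pos: [616.8, -77.1, 142.5]
eef_rot: [3.142, 0.0, 2.743]
wrist_force: [0.4, 0.5, 0.9]
finger_gap: 55.0
```

Run:
```python
from h import *
st(); w=cam("wrist"); save(w,"w21"); save(w,"w21c",(280,170,360,250),8)
```

```text
35.45 [616.8 -77.1 142.5] [3.1415e+00 3.0000e-04 2.7428e+00] F [0.37 0.54 0.93] gap 55.0
```

View pics/w21.png

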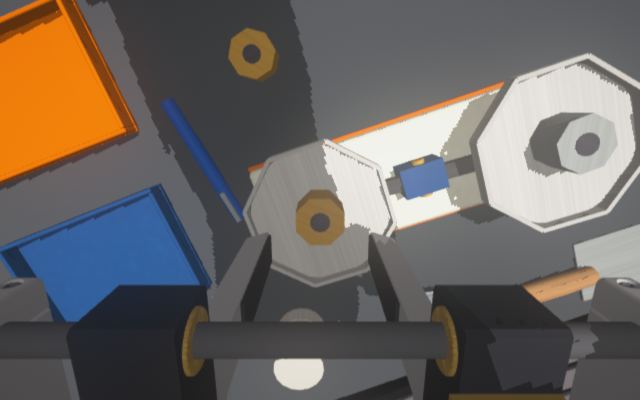

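View pics/w21c.png

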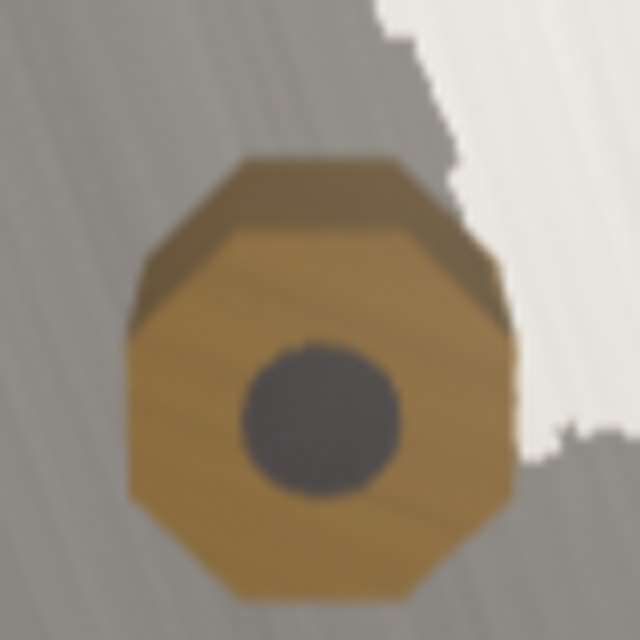

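Request:
{"method": "arm_command", "body": {"deltas": [{"xyz":[0,0,-0.03],"turn":[0,0,0]},{"xyz":[0,0,-0.025],"turn":[0,0,0]},{"xyz":[0,0,-0.0125],"turn":[0,0,0]},{"xyz":[0,0,0],"turn":[0,0,0]},{"xyz":[0,0,0],"turn":[0,0,0]}]}}

```text
clock: 36.12
eef_pos: [617.2, -77.2, 75.8]
eef_rot: [3.141, 0.002, 2.743]
wrist_force: [0.5, -0.3, 0.3]
finger_gap: 54.4
```

Request:
{"method": "arm_command", "body": {"deltas": [{"xyz":[0,0,0],"turn":[0,0,0]},{"xyz":[0,0,0],"turn":[0,0,0]},{"xyz":[0,0,0],"turn":[0,0,0]},{"xyz":[0,0,0],"turn":[0,0,0]},{"xyz":[0,0,0],"turn":[0,0,0]}], "gripper": 1}}

```text
clock: 36.75
eef_pos: [616.8, -77.1, 74.9]
eef_rot: [3.141, 0.001, 2.743]
wrist_force: [-1.4, 0.4, 4.7]
finger_gap: 35.9
```

Request:
{"method": "arm_command", "body": {"deltas": [{"xyz":[0,0,0.03],"turn":[0,0,0]},{"xyz":[0,0,0.05],"turn":[0,0,0]},{"xyz":[0,0,0.03],"turn":[0,0,0]},{"xyz":[-0.003,-0.045,0.01],"turn":[0,0,0]},{"xyz":[-0.003,-0.045,0],"turn":[0,0,0]},{"xyz":[-0.003,-0.045,0],"turn":[0,0,0]},{"xyz":[-0.003,-0.045,0],"turn":[0,0,0]},{"xyz":[-0.003,-0.043,0],"turn":[0,0,0]},{"xyz":[0,0,0],"turn":[0,0,0]},{"xyz":[0,0,0],"turn":[0,0,0]}]}}

```text
clock: 38.0
eef_pos: [601.4, -299.7, 193.8]
eef_rot: [3.141, -0.001, 2.743]
wrist_force: [-0.1, 0.5, -2.5]
finger_gap: 35.7
```

Run:
```python
from h import *
st(); w=cam("wrist"); save(w,"w22"); s=cam("scene"); save(s,"s22",(130,160,330,330),4)
```

```text
38.0 [ 601.4 -299.7  193.8] [ 3.1413e+00 -1.2000e-03  2.7426e+00] F [-0.06  0.54 -2.55] gap 35.7
```

View pics/w22.png

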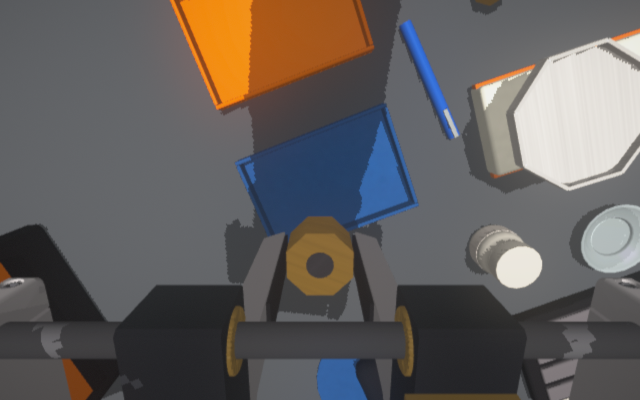

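View pics/s22.png

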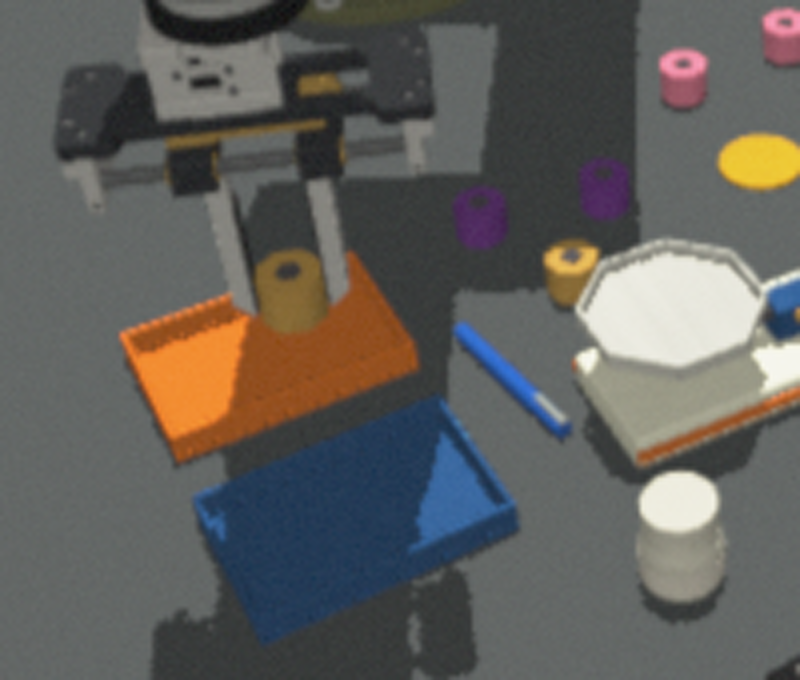

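Run:
```python
from h import *
w=cam("wrist"); 
for p in [(237,160),(385,105),(417,205)]: print(atz(w,p,22))
print("centre",(atz(w,(237,160),22)+atz(w,(417,205),22))/2)
for p in [(170,-20),(374,45),(220,110)]: print(atz(w,p,22))
```

```text
[ 546.1 -364.    22. ]
[ 553.5 -209.8   22. ]
[ 660.  -213.2   22. ]
centre [ 603.05 -288.6    22.  ]
[ 381.1 -347.7   22. ]
[ 499.7 -201.    22. ]
[ 496.5 -357.6   22. ]
```

Request:
{"method": "arm_command", "body": {"deltas": [{"xyz":[0,-0.006,-0.045],"turn":[0,0,0]},{"xyz":[0,0,-0.05],"turn":[0,0,0]},{"xyz":[0,0,-0.045],"turn":[0,0,0]},{"xyz":[0,0,-0.02],"turn":[0,0,0]},{"xyz":[0,0,-0.008],"turn":[0,0,0]},{"xyz":[0,0,0],"turn":[0,0,0]},{"xyz":[0,0,0],"turn":[0,0,0]}]}}

```text
clock: 39.02
eef_pos: [602.3, -306.5, 28.2]
eef_rot: [-3.141, 0.003, 2.743]
wrist_force: [-0.3, -0.3, -2.2]
finger_gap: 35.9
```

Request:
{"method": "arm_command", "body": {"deltas": [{"xyz":[0,0,-0.0025],"turn":[0,0,0]},{"xyz":[0,0,-0.0005],"turn":[0,0,0]},{"xyz":[0,0,0],"turn":[0,0,0]},{"xyz":[0,0,0],"turn":[0,0,0]}]}}

```text
clock: 39.52
eef_pos: [601.6, -306.1, 23.5]
eef_rot: [-3.142, -0.0, 2.743]
wrist_force: [0.0, 0.4, -1.9]
finger_gap: 36.0
```

Request:
{"method": "arm_command", "body": {"deltas": [{"xyz":[0,0,-0.0005],"turn":[0,0,0]},{"xyz":[0,0,0],"turn":[0,0,0]},{"xyz":[0,0,0],"turn":[0,0,0]},{"xyz":[0,0,0],"turn":[0,0,0]},{"xyz":[0,0,0.04],"turn":[0,0,0]},{"xyz":[0,0,0.05],"turn":[0,0,0]},{"xyz":[0,0,0.05],"turn":[0,0,0]},{"xyz":[-0.025,0.05,0.04],"turn":[0,0,0.06]},{"xyz":[-0.025,0.05,0],"turn":[0,0,0.06]},{"xyz":[-0.025,0.05,0],"turn":[0,0,0.06]},{"xyz":[-0.025,0.05,0],"turn":[0,0,0.06]},{"xyz":[-0.01,0.028,0],"turn":[0,0,0]}], "gripper": 0.42}}

```text
clock: 41.02
eef_pos: [492.7, -80.8, 199.8]
eef_rot: [3.142, 0.001, 2.985]
wrist_force: [0.0, 0.4, -0.4]
finger_gap: 54.3
```

Request:
{"method": "arm_command", "body": {"deltas": [{"xyz":[0,0,0],"turn":[0,0,0]},{"xyz":[0,0,0],"turn":[0,0,0]}]}}

```text
clock: 41.28
eef_pos: [494.2, -83.3, 199.5]
eef_rot: [-3.141, 0.0, 2.982]
wrist_force: [-0.0, -1.6, -0.5]
finger_gap: 54.5
```

Run:
```python
from h import *
st(); w=cam("wrist"); save(w,"w23"); save(w,"w23c",(280,140,360,220),8); s=cam("scene"); save(s,"s23",(130,160,330,330),4)
```

```text
41.27 [494.2 -83.3 199.5] [-3.1414e+00  5.0000e-04  2.9825e+00] F [-0.01 -1.56 -0.49] gap 54.5
```

View pics/w23.png

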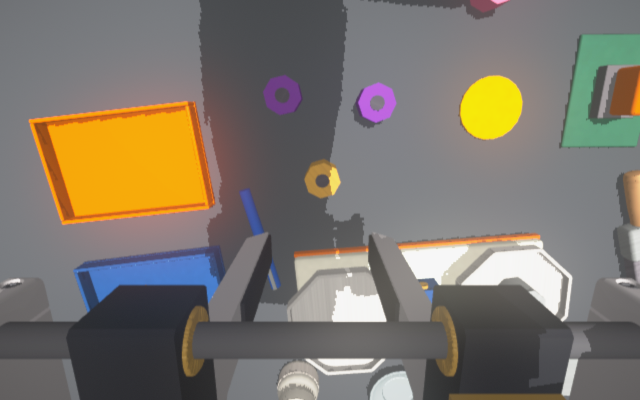

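View pics/w23c.png

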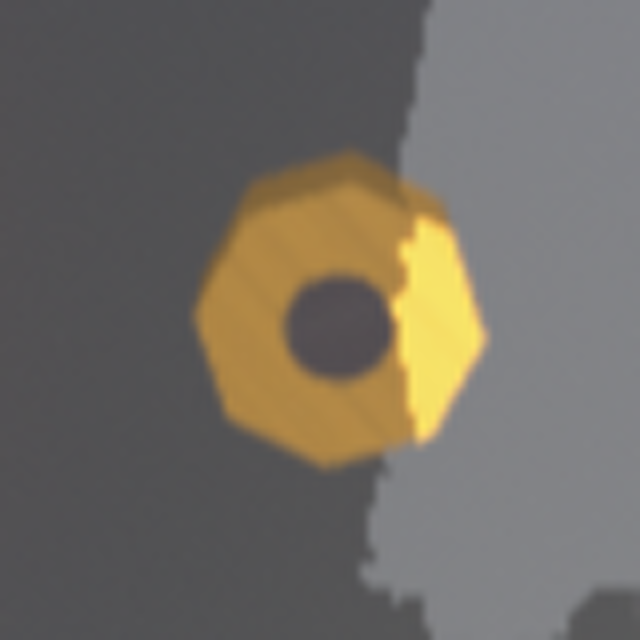

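View pics/s23.png

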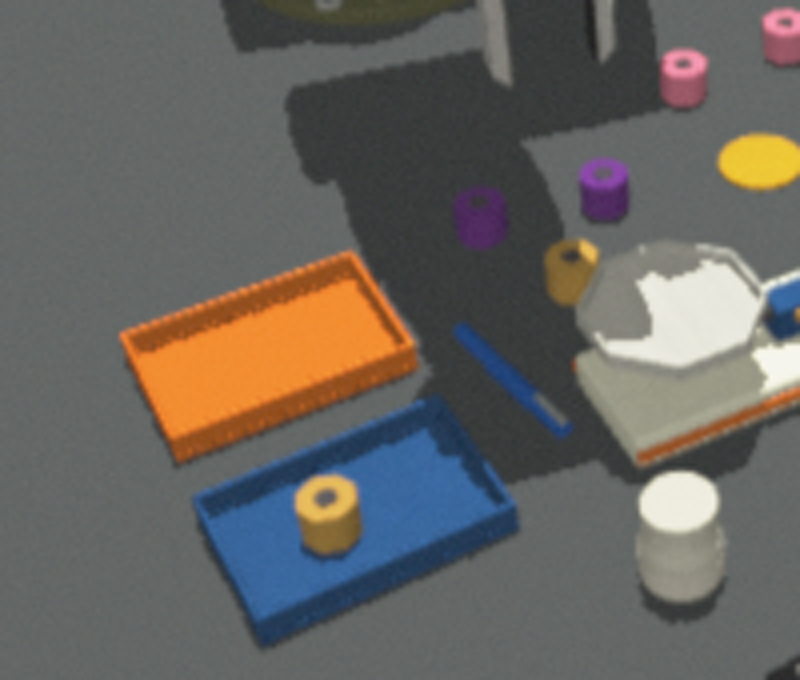

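Specimen 1 is upright in the blue tray. Now specimen 2.

Run:
```python
from h import *
st(); w=cam("wrist"); save(w,"w24c",(280,140,360,220),8)
P=[(280-.44+x/8,140-.44+y/8) for x,y in [(350,185),(450,225),(490,337),(428,442),(328,468),(228,418),(197,318),(245,213)]]
print(octa(w,P,28)); print(atz(w,(280-.44+338/8,140-.44+326/8),28))
s=cam("scene"); save(s,"s24",(230,180,430,280),4)
```

```text
41.38 [494.1 -83.5 199.2] [-3.1415e+00 -2.0000e-04  2.9816e+00] F [ 0.22  0.43 -0.46] gap 54.7
(array([489.2875, -79.3375]), (489.189697265625, -79.04084014892578), np.float64(0.1518995190386177), array([13.5, 15.2, 15.7, 13.3, 14.4, 13.5, 14.7, 13.6]))
[489.2 -79.5  28. ]
```

View pics/w24c.png

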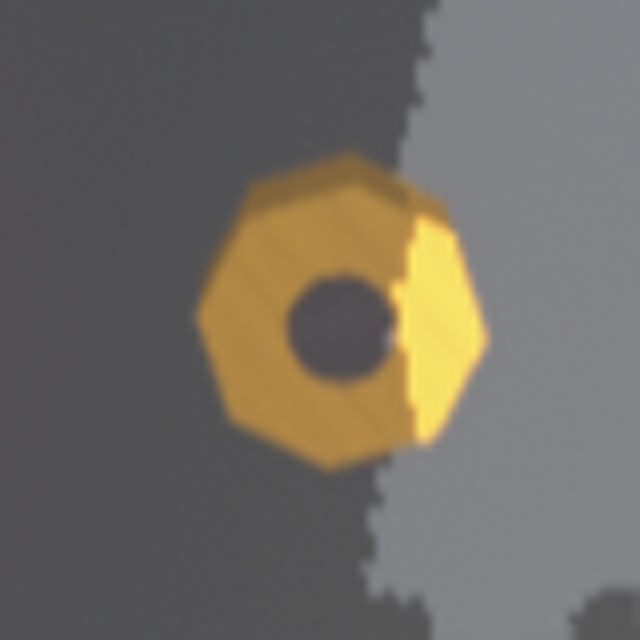

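Run:
```python
from h import *
w=cam("wrist")
for p in [(246,192),(275,290),(232,200)]: print(atz(w,p,8))
t=cam("top")
for p in [(403,192),(408,244)]: print(atz(t,p,8))
```

```text
[ 492.8 -162.7    8. ]
[ 613.4 -154.4    8. ]
[ 499.1 -179.6    8. ]
[ 604.7 -158.1    8. ]
[ 491.3 -165.2    8. ]
```

Request:
{"method": "arm_command", "body": {"deltas": [{"xyz":[-0.002,0.002,-0.045],"turn":[0,0,0.104]},{"xyz":[-0.002,0.002,-0.045],"turn":[0,0,0.104]},{"xyz":[-0.0005,0,-0.04],"turn":[0,0,0.104]},{"xyz":[0,0,-0.02],"turn":[0,0,0]},{"xyz":[0,0,0],"turn":[0,0,0]},{"xyz":[0,0,0],"turn":[0,0,0]}], "gripper": 0.42}}

```text
clock: 42.32
eef_pos: [489.9, -78.9, 50.2]
eef_rot: [-3.141, 0.001, -2.989]
wrist_force: [-0.6, -0.2, -0.8]
finger_gap: 54.4
```

Run:
```python
from h import *
st(); w=cam("wrist"); save(w,"w25",(200,100,440,280),3.3);
```

```text
42.33 [489.9 -78.9  50.2] [-3.1411e+00  1.1000e-03 -2.9889e+00] F [-0.57 -0.22 -0.81] gap 54.4
```

View pics/w25.png

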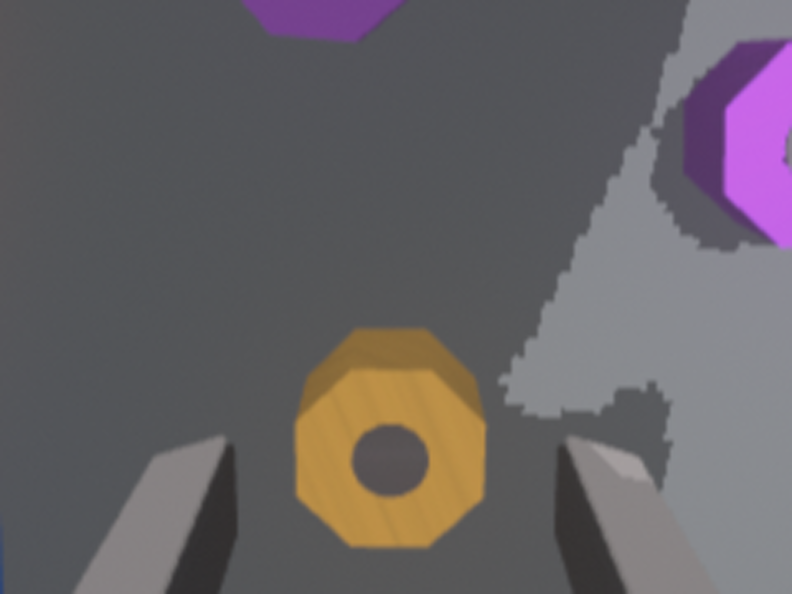

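Request:
{"method": "arm_command", "body": {"deltas": [{"xyz":[0,0,-0.02],"turn":[0,0,0]},{"xyz":[0,0,-0.012],"turn":[0,0,0]},{"xyz":[0,0,0],"turn":[0,0,0]},{"xyz":[0,0,0],"turn":[0,0,0]}]}}

```text
clock: 42.88
eef_pos: [489.7, -78.8, 18.0]
eef_rot: [-3.141, 0.001, -2.989]
wrist_force: [-0.1, 0.7, 0.4]
finger_gap: 54.5
```

Request:
{"method": "arm_command", "body": {"deltas": [{"xyz":[0,0,0],"turn":[0,0,0]},{"xyz":[0,0,0],"turn":[0,0,0]},{"xyz":[0,0,0],"turn":[0,0,0]},{"xyz":[0,0,0],"turn":[0,0,0]},{"xyz":[0,0,0],"turn":[0,0,0]}], "gripper": 1}}

```text
clock: 43.5
eef_pos: [489.5, -78.7, 17.7]
eef_rot: [-3.141, 0.001, -2.989]
wrist_force: [-1.4, 0.1, 6.6]
finger_gap: 35.9
```

Request:
{"method": "arm_command", "body": {"deltas": [{"xyz":[0,0,0.03],"turn":[0,0,0]},{"xyz":[0,0,0.05],"turn":[0,0,0]},{"xyz":[0,0,0.05],"turn":[0,0,0]},{"xyz":[0.032,0.001,0.01],"turn":[0,0,0]},{"xyz":[0.032,0.001,0],"turn":[0,0,0]},{"xyz":[0.032,0,0],"turn":[0,0,0]},{"xyz":[0.032,0,0],"turn":[0,0,0]},{"xyz":[0,0,-0.03],"turn":[0,0,0]},{"xyz":[0,0,-0.02],"turn":[0,0,0]},{"xyz":[0,0,0],"turn":[0,0,0]},{"xyz":[0,0,0],"turn":[0,0,0]}]}}

```text
clock: 44.88
eef_pos: [617.7, -76.7, 108.2]
eef_rot: [-3.141, 0.001, -2.989]
wrist_force: [-0.3, 0.0, -1.3]
finger_gap: 36.3
```

Run:
```python
from h import *
st(); w=cam("wrist"); save(w,"w26"); s=cam("scene"); save(s,"s26",(270,180,400,280),6)
```

```text
44.88 [617.7 -76.7 108.2] [-3.1413e+00  9.0000e-04 -2.9886e+00] F [-0.33  0.03 -1.31] gap 36.3
```

View pics/w26.png

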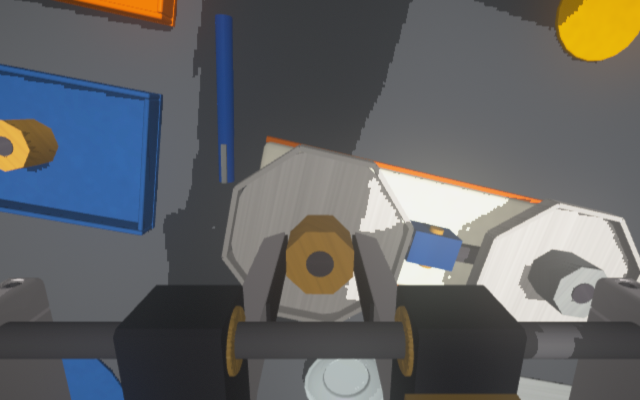

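View pics/s26.png

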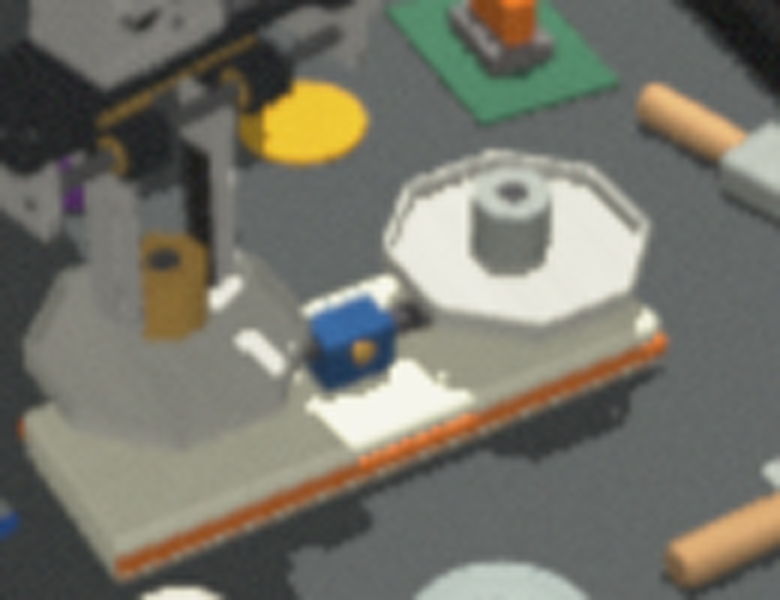

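Request:
{"method": "arm_command", "body": {"deltas": [{"xyz":[-0.001,0,-0.008],"turn":[0,0,0]},{"xyz":[0,0,-0.004],"turn":[0,0,0]},{"xyz":[0,0,-0.001],"turn":[0,0,0]},{"xyz":[0,0,0],"turn":[0,0,0]}]}}

```text
clock: 45.48
eef_pos: [616.4, -76.7, 94.3]
eef_rot: [-3.142, -0.0, -2.989]
wrist_force: [-0.6, -0.3, -0.9]
finger_gap: 36.2
```

Request:
{"method": "arm_command", "body": {"deltas": [{"xyz":[0,0,0],"turn":[0,0,0]},{"xyz":[0,0,0],"turn":[0,0,0]},{"xyz":[0,0,0],"turn":[0,0,0]},{"xyz":[0,0,0],"turn":[0,0,0]},{"xyz":[0,0,0.03],"turn":[0,0,0]},{"xyz":[0,0,0.04],"turn":[0,0,0]},{"xyz":[0,0,0],"turn":[0,0,0]},{"xyz":[0,0,0],"turn":[0,0,0]},{"xyz":[0,0,0],"turn":[0,0,0]},{"xyz":[0,0,0],"turn":[0,0,0]},{"xyz":[0,0,0],"turn":[0,0,0]},{"xyz":[0,0,0],"turn":[0,0,0]}], "gripper": 0.45}}

```text
clock: 46.98
eef_pos: [616.3, -76.7, 164.2]
eef_rot: [3.142, -0.0, -2.989]
wrist_force: [0.0, 0.2, -0.2]
finger_gap: 51.4
```

Request:
{"method": "arm_command", "body": {"deltas": [{"xyz":[0,0,0],"turn":[0,0,0]},{"xyz":[0,0,0],"turn":[0,0,0]},{"xyz":[0,0,0],"turn":[0,0,0]},{"xyz":[0,0,0],"turn":[0,0,0]}]}}

```text
clock: 47.48
eef_pos: [616.3, -76.7, 164.3]
eef_rot: [-3.142, 0.0, -2.989]
wrist_force: [-0.6, 0.4, -0.1]
finger_gap: 51.2
```

Run:
```python
from h import *
st(); w=cam("wrist"); save(w,"w27"); s=cam("scene"); save(s,"s27",(270,180,400,280),6)
```

```text
47.48 [616.3 -76.7 164.3] [-3.1416  0.     -2.9886] F [-0.56  0.4  -0.06] gap 51.2
```

View pics/s27.png

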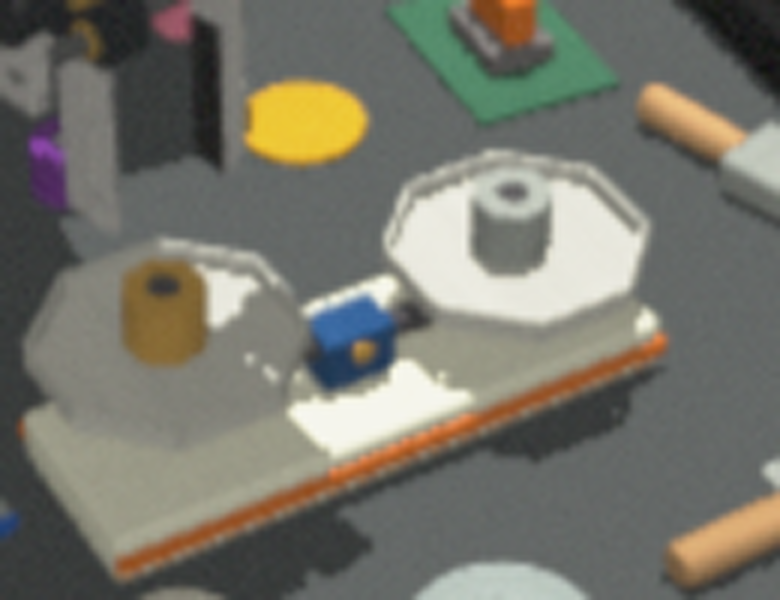

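View pics/w27.png

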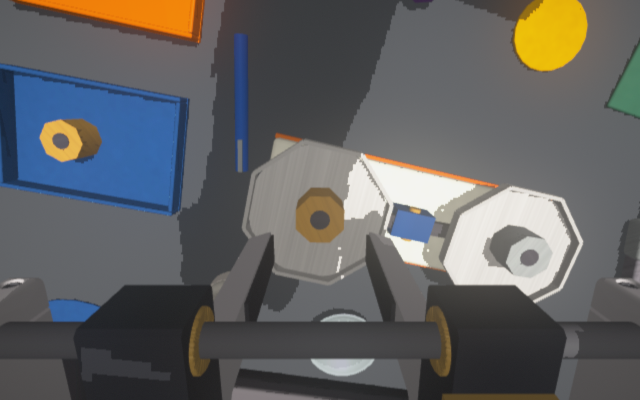

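Request:
{"method": "arm_command", "body": {"deltas": [{"xyz":[0,0,-0.035],"turn":[0,0,0]},{"xyz":[0,0,-0.025],"turn":[0,0,0]},{"xyz":[0,0,-0.009],"turn":[0,0,0]},{"xyz":[0,0,0],"turn":[0,0,0]},{"xyz":[0,0,0],"turn":[0,0,0]}]}}

```text
clock: 48.2
eef_pos: [616.9, -76.8, 96.6]
eef_rot: [-3.141, 0.002, -2.989]
wrist_force: [-0.2, 0.6, 0.8]
finger_gap: 51.7
```

Request:
{"method": "arm_command", "body": {"deltas": [{"xyz":[0,0,0],"turn":[0,0,0]},{"xyz":[0,0,0],"turn":[0,0,0]},{"xyz":[0,0,0],"turn":[0,0,0]},{"xyz":[0,0,0],"turn":[0,0,0]},{"xyz":[0,0,0],"turn":[0,0,0]}], "gripper": 1}}

```text
clock: 48.82
eef_pos: [616.4, -76.7, 95.4]
eef_rot: [-3.142, 0.0, -2.989]
wrist_force: [0.6, 0.0, -0.4]
finger_gap: 36.1
```

Request:
{"method": "arm_command", "body": {"deltas": [{"xyz":[0,0,0.03],"turn":[0,0,0]},{"xyz":[0,0,0.04],"turn":[0,0,0]},{"xyz":[0,0,0.03],"turn":[0,0,0]},{"xyz":[-0.029,-0.035,0],"turn":[0,0,-0.05]},{"xyz":[-0.029,-0.035,0],"turn":[0,0,-0.05]},{"xyz":[-0.029,-0.035,0],"turn":[0,0,-0.05]},{"xyz":[-0.029,-0.035,0],"turn":[0,0,-0.05]},{"xyz":[-0.029,-0.035,0],"turn":[0,0,-0.05]},{"xyz":[-0.029,-0.034,0],"turn":[0,0,-0.05]},{"xyz":[0,0,0],"turn":[0,0,0]},{"xyz":[0,0,0],"turn":[0,0,0]}]}}

```text
clock: 50.2
eef_pos: [442.5, -285.4, 195.3]
eef_rot: [3.141, -0.0, 2.995]
wrist_force: [0.0, 0.7, -1.2]
finger_gap: 36.1
```

Run:
```python
from h import *
st(); w=cam("wrist"); save(w,"w28");
```

```text
50.2 [ 442.5 -285.4  195.3] [ 3.1413e+00 -1.0000e-04  2.9948e+00] F [ 0.01  0.74 -1.17] gap 36.1
```

View pics/w28.png

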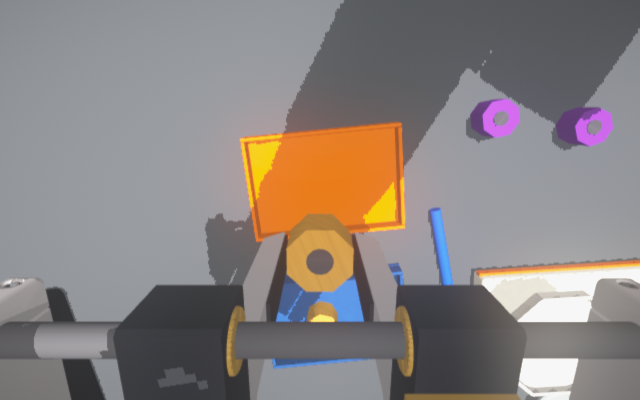

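Run:
```python
from h import *
w=cam("wrist"); q=np.array([atz(w,p,22) for p in [(241,139),(401,124),(405,229),(257,240)]]); print(q,q.mean(0))
```

```text
[[ 385.6 -353.9   22. ]
 [ 394.  -196.8   22. ]
 [ 502.8 -201.6   22. ]
 [ 492.3 -358.7   22. ]] [ 443.675 -277.75    22.   ]
```

Request:
{"method": "arm_command", "body": {"deltas": [{"xyz":[0.0005,0.006,-0.045],"turn":[0,0,0]},{"xyz":[0,0,-0.05],"turn":[0,0,0]},{"xyz":[0,0,-0.045],"turn":[0,0,0]},{"xyz":[0,0,-0.02],"turn":[0,0,0]},{"xyz":[0,0,-0.008],"turn":[0,0,0]},{"xyz":[0,0,-0.0025],"turn":[0,0,0]},{"xyz":[0,0,0],"turn":[0,0,0]},{"xyz":[0,0,0],"turn":[0,0,0]}]}}

```text
clock: 51.3
eef_pos: [443.2, -279.9, 25.6]
eef_rot: [-3.141, 0.001, 2.995]
wrist_force: [-0.2, -0.2, -1.1]
finger_gap: 36.3
```

Request:
{"method": "arm_command", "body": {"deltas": [{"xyz":[0,0,-0.0015],"turn":[0,0,0]},{"xyz":[0,0,0],"turn":[0,0,0]},{"xyz":[0,0,0],"turn":[0,0,0]}]}}

```text
clock: 51.68
eef_pos: [443.1, -279.9, 23.9]
eef_rot: [-3.141, 0.001, 2.995]
wrist_force: [-0.8, 0.2, 6.1]
finger_gap: 36.3
```

Request:
{"method": "arm_command", "body": {"deltas": [{"xyz":[0,0,0],"turn":[0,0,0]},{"xyz":[0,0,0],"turn":[0,0,0]},{"xyz":[0,0,0],"turn":[0,0,0]},{"xyz":[0,0,0],"turn":[0,0,0]},{"xyz":[0,0,0.04],"turn":[0,0,0]},{"xyz":[0,0,0.05],"turn":[0,0,0]},{"xyz":[0,0,0.05],"turn":[0,0,0]},{"xyz":[0,0,0.04],"turn":[0,0,0]}], "gripper": 0.42}}

```text
clock: 52.68
eef_pos: [442.9, -279.7, 205.5]
eef_rot: [-3.141, 0.001, 2.995]
wrist_force: [0.0, -0.9, 0.3]
finger_gap: 54.2
```

Request:
{"method": "arm_command", "body": {"deltas": [{"xyz":[0.023,0.0464,0],"turn":[0,0,0.0195]},{"xyz":[0.023,0.0464,0],"turn":[0,0,0.0195]},{"xyz":[0.023,0.0464,0],"turn":[0,0,0.0195]},{"xyz":[0.023,0.0464,0],"turn":[0,0,0.0195]},{"xyz":[0.023,0.0464,0],"turn":[0,0,0.0195]},{"xyz":[0.023,0.0464,0],"turn":[0,0,0.0195]},{"xyz":[0.023,0.0464,0],"turn":[0,0,0.0195]},{"xyz":[0.023,0.0464,0],"turn":[0,0,0.0195]},{"xyz":[0,0,-0.04],"turn":[0,0,0]},{"xyz":[0,0,-0.03],"turn":[0,0,0]},{"xyz":[0,0,0],"turn":[0,0,0]},{"xyz":[0,0,0],"turn":[0,0,0]}]}}

```text
clock: 54.18
eef_pos: [627.4, 91.5, 134.8]
eef_rot: [3.141, 0.002, -3.133]
wrist_force: [-0.6, 0.6, 1.3]
finger_gap: 54.8
```

Run:
```python
from h import *
st(); w=cam("wrist"); save(w,"w29"); save(w,"w29c",(280,170,360,250),8); s=cam("scene"); save(s,"s29",(130,130,430,330),2.6)
```

```text
54.17 [627.4  91.5 134.8] [ 3.1414e+00  1.8000e-03 -3.1327e+00] F [-0.62  0.62  1.29] gap 54.8
```

View pics/w29c.png

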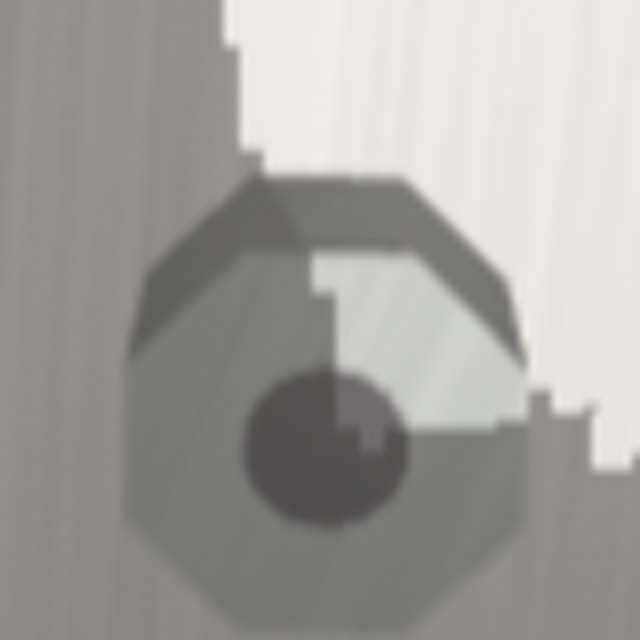

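View pics/s29.png

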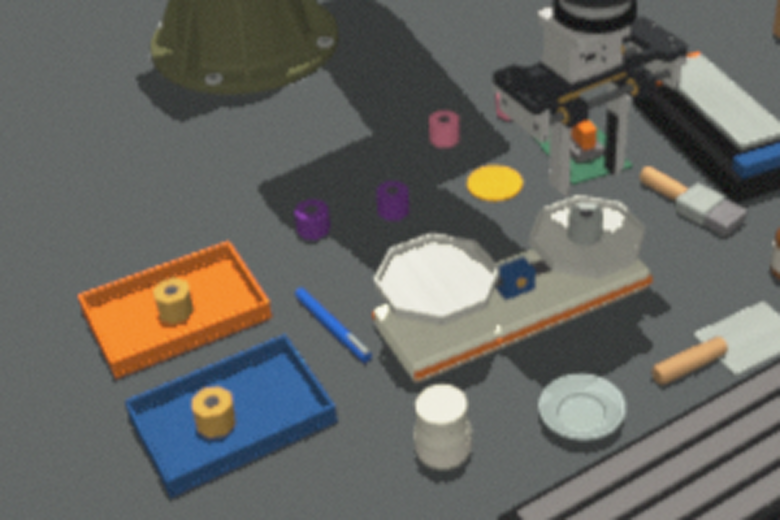

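Request:
{"method": "arm_command", "body": {"deltas": [{"xyz":[0.0005,0.0005,-0.03],"turn":[0,0,0]},{"xyz":[0,0,-0.02],"turn":[0,0,0]},{"xyz":[0,0,-0.009],"turn":[0,0,0]},{"xyz":[0,0,0],"turn":[0,0,0]},{"xyz":[0,0,0],"turn":[0,0,0]}]}}

```text
clock: 54.9
eef_pos: [627.8, 92.1, 75.3]
eef_rot: [3.142, 0.001, -3.133]
wrist_force: [-0.4, -0.4, -0.4]
finger_gap: 54.5
```

Request:
{"method": "arm_command", "body": {"deltas": [{"xyz":[0,0,0],"turn":[0,0,0]},{"xyz":[0,0,0],"turn":[0,0,0]},{"xyz":[0,0,0],"turn":[0,0,0]},{"xyz":[0,0,0],"turn":[0,0,0]},{"xyz":[0,0,0],"turn":[0,0,0]}], "gripper": 1}}

```text
clock: 55.52
eef_pos: [627.5, 92.0, 74.7]
eef_rot: [3.142, 0.0, -3.133]
wrist_force: [-0.2, -0.7, 4.2]
finger_gap: 35.8
```

Request:
{"method": "arm_command", "body": {"deltas": [{"xyz":[0,0,0.03],"turn":[0,0,0]},{"xyz":[0,0,0.05],"turn":[0,0,0]},{"xyz":[0,0,0.03],"turn":[0,0,0]},{"xyz":[-0.036,0.0024,0],"turn":[0,0,0]},{"xyz":[-0.036,0.0024,0],"turn":[0,0,0]},{"xyz":[-0.036,0.0024,0],"turn":[0,0,0]},{"xyz":[-0.036,0.0024,0],"turn":[0,0,0]},{"xyz":[-0.036,0.0024,0],"turn":[0,0,0]},{"xyz":[0,0,-0.05],"turn":[0,0,0]},{"xyz":[0,0,-0.05],"turn":[0,0,0]},{"xyz":[0,0,0],"turn":[0,0,0]},{"xyz":[0,0,0],"turn":[0,0,0]}]}}

```text
clock: 57.02
eef_pos: [448.1, 104.1, 85.9]
eef_rot: [3.141, 0.001, -3.133]
wrist_force: [-0.4, 0.2, -1.1]
finger_gap: 35.9
```

Run:
```python
from h import *
st(); w=cam("wrist"); save(w,"w30",(200,60,440,280),3.3)
```

```text
57.02 [448.1 104.1  85.9] [ 3.1414e+00  1.4000e-03 -3.1326e+00] F [-0.36  0.17 -1.11] gap 35.9
```

View pics/w30.png

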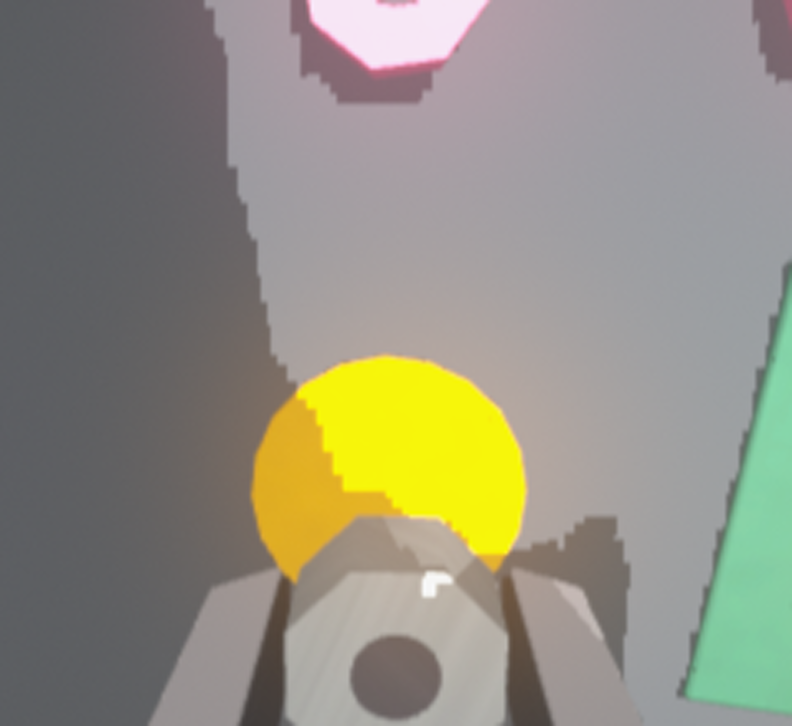

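Request:
{"method": "arm_command", "body": {"deltas": [{"xyz":[-0.001,-0.0005,-0.03],"turn":[0,0,0]},{"xyz":[-0.001,0,-0.02],"turn":[0,0,0]},{"xyz":[0,0,-0.009],"turn":[0,0,0]},{"xyz":[0,0,-0.002],"turn":[0,0,0]},{"xyz":[0,0,0],"turn":[0,0,0]},{"xyz":[0,0,0],"turn":[0,0,0]}]}}

```text
clock: 57.82
eef_pos: [445.8, 103.6, 24.0]
eef_rot: [3.141, 0.001, -3.133]
wrist_force: [0.6, 0.5, -0.5]
finger_gap: 36.0
```

Request:
{"method": "arm_command", "body": {"deltas": [{"xyz":[0,0,-0.001],"turn":[0,0,0]},{"xyz":[0,0,0],"turn":[0,0,0]},{"xyz":[0,0,0],"turn":[0,0,0]}]}}

```text
clock: 58.2
eef_pos: [445.6, 103.6, 22.7]
eef_rot: [3.142, 0.001, -3.133]
wrist_force: [-1.5, -0.2, 4.8]
finger_gap: 35.9
```

Request:
{"method": "arm_command", "body": {"deltas": [{"xyz":[0,0,0],"turn":[0,0,0]},{"xyz":[0,0,0],"turn":[0,0,0]},{"xyz":[0,0,0],"turn":[0,0,0]},{"xyz":[0,0,0],"turn":[0,0,0]},{"xyz":[0,0,0.04],"turn":[0,0,0]},{"xyz":[0,0,0.05],"turn":[0,0,0]},{"xyz":[0,0,0.05],"turn":[0,0,0]},{"xyz":[0,0,0.05],"turn":[0,0,0]},{"xyz":[0,0,0.03],"turn":[0,0,0]},{"xyz":[0,0,0],"turn":[0,0,0]},{"xyz":[0,0,0],"turn":[0,0,0]}], "gripper": 0.42}}

```text
clock: 59.58
eef_pos: [445.0, 103.5, 241.3]
eef_rot: [-3.141, -0.001, -3.133]
wrist_force: [0.2, -0.1, -1.1]
finger_gap: 54.7
```

Run:
```python
from h import *
st(); w=cam("wrist"); save(w,"w31"); s=cam("scene"); save(s,"s31",(130,130,430,330),2.6); t=cam("top"); save(t,"t31")
```

```text
59.58 [445.  103.5 241.3] [-3.1414e+00 -1.4000e-03 -3.1326e+00] F [ 0.16 -0.09 -1.15] gap 54.7
```

View pics/w31.png

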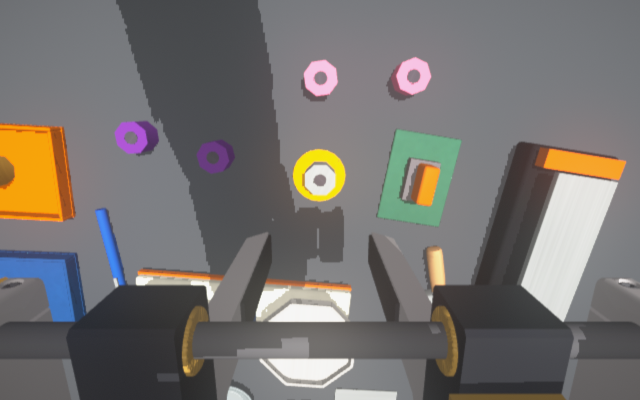

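View pics/s31.png

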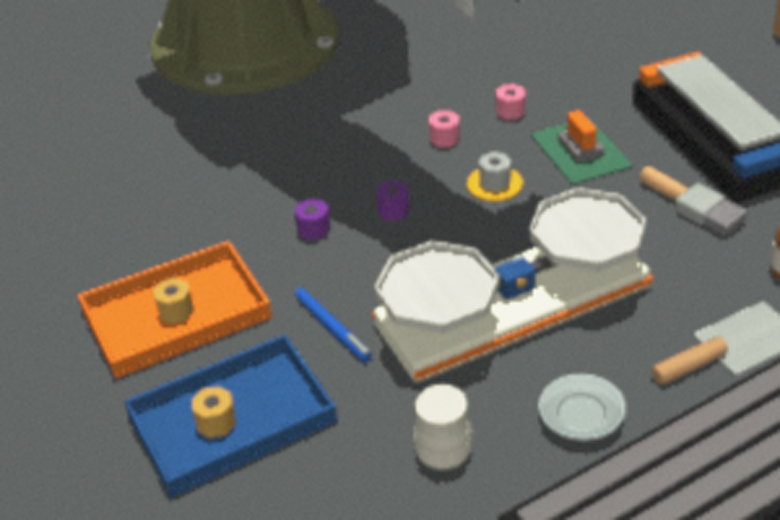

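View pics/t31.png

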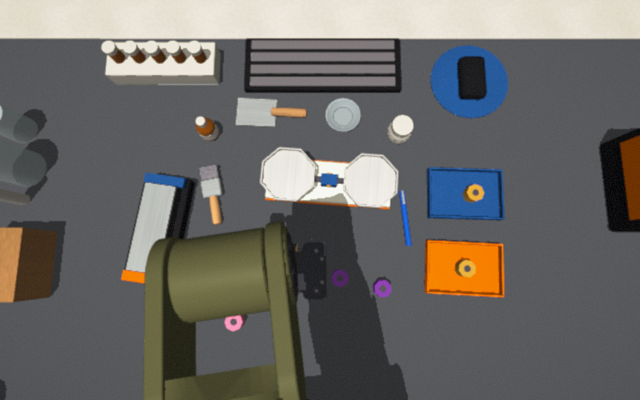

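```bash
python3 -c "
from h import *
print(sign_off()); st()"
```

```text
the job is handed in; nothing more can be done
None
the job is handed in; nothing more can be done
```

The job is done and handed in at about 60 s of the 210 s. I worked out the results from the cameras and force readings, since the sign-off gives no verdict.

- **Wear plate:** I stroked the block flat from the orange end to the blue end, from about -57 to +58 mm. The plate was pressed about 6.5 mm down. The wrist force read +3.6 to +5.0 N (noise about 0.5 N); with the block's 2 N weight that is roughly 6 to 7 N on the plate. It never bottomed.
- **Lapping block:** I parked it on the green mat, then found it had been knocked towards a corner, still on the mat. I re-centred it during the weighing, with the first specimen still on the pan.
- **Specimens:** Only two brass specimens were on the bench.

| Specimen (start position) | Balance reading | Tray |
|---|---|---|
| About (499, 11) mm | Heavier: its pan sank | Blue |
| About (489, -79) mm | Lighter: its pan stayed up | Orange |

- **Reference:** It is back upright near the centre of the yellow pad.
- **Last pictures:** Both specimens stand upright in their trays, the pans are empty and level, and the block is on its mat. The bystanders and the purple and pink look-alikes look unmoved.

**Readings that disagreed:**
- The top camera sat about 3 to 7 mm off the wrist camera in y, so I used the wrist camera for positions.
- The fingers read about 36 mm on the 34 mm pieces. Some closings showed about 4 to 6.6 N upward, though every piece was lifted and set down upright.
- Setting the block down the first time pressed the mat with about 11 N.

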